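Put the stamp in its pot and present the pot at the front of the carousel

ROBOT

A 6-joint arm with a two-finger parallel gripper is mounted at the origin on the work surface. World frame = base frame: x ahead of the robot, y to its left, z up, the work surface at z = 0. Lengths are in m, angles in degrees, forces in N, time in s.
With the tool pointing down it reaches from about 0.4 to 0.825 m from the base axis. Payload 7 kg.
Tool frame: the origin (TCP) lies between the finger pads; the fingertips stand 11 mm ahead of it and the grasp point (between the pads) lies 8 mm behind it; z points along the fingers, y is the direction in which the jaws open and shut (so a half turn about z gives the same grasp; the last joint's range is limited). The gripper opens to 88 mm and grips with 3 to 60 N. Pads are 19 mm wide; open, the fingers measure 130 mm over their backs; the gripper's body (78 mm by 193 mm) begins 47 mm behind the grasp point.
Start: joints at [83.829, 20.546, 0.682, 0, -70.136, -16.507], TCP at [0.26, 0.623, 0.198] pointing down, gripper open.
Joint ranges: [-176.03, 176.03], [-82.01, 121.73], [-58.28, 71.71], [-173.87, 95.51], [-174.79, -0.11], [-173.66, 173.66]. Speed limits (degrees/s): [136.94, 136.94, 172.46, 180, 180, 180].

INTERFACE

Orientations are given as [roll, pitch, yaw] about the fixed x, y, z axes, in that order (R = Rz(yaw) Ry(pitch) Rx(roll)).
In Python, from plant import r gives the robot as it stands.
- The arm moves only by the shell command python3 -m inch 'ROWS' [OPENING] [FORCE]. ROWS is JSON, a list of rows, each an object of numbers: "x", "y", "z": the shift along the tool's x, y, z as a fraction of full scale; "yaw": the turn about the tool's z as a fraction of full scale. In form: [{"x": .., "y": .., "z": .., "yaw": ..}, ...]. A call has 1 to 5 rows; each row shifts and turns the pose as measured when the row begins, along the tool's axes as they then stand; what a row does not reach is not made up. Full scale, the value 1, is 0.025 m for a shift and 4 degrees for a turn. A row lasts 1/12 s, in which the tool goes at most 41.7 mm and 7.16 degrees, less where a joint would pass 70% of its speed; a pose out of reach is approached as far as the arm can. A call with a number of a shift or a turn outside -1 to 1 is refused whole. A call with a gripper value outside its range is refused whole. OPENING is the opening, from -1 (shut) to 1 (fully open), set as the call begins (- or left out, the last holds). The fingers move at their own pace and stop on an object; FORCE is the grip in N (left out, the last holds). Time passes only in rows, so rows that do not move let the fingers close. It gives the time, the measured TCP pose, the force and the opening at its end, in the units of the state.
- r.get_state(): the state, without advancing time (a new reading comes with each control period).
- r.capture(name): name is "scene" or "top" or "wrist"; returns (picture, depth): 420x560x3 uint8, red, green, blue; 420x560 float32, m along the optical axis (not along the pixel's ray), 0 where there is no reading.
- r.camera_info(name): a dict with "mtx" (3x3 intrinsics, pixels), "pose" (4x4, takes a point from camera to world coordinates). Camera axes: x right, y down, z forward; pixel columns grow to the right and rows downward; lengths in m; the calibration is good to about 2 mm. A picture is of the moment at which its call begins: read the wrist's pose just before it. camera_info takes no time and is no camera call; for the wrist camera it gives the pose at the moment of the call.
- r.close_job(): hands the job in, once; it reports no verdict.
The state is a dict: "time_s": time; "joints": joint angles; "qd": joint speeds; "joint_torque": joint torques, N m; "tcp_pos": TCP position; "eef_rot": TCP orientation; "contact_force": force on the tool from outside, world axes, zero at the start; "moment": the same for the moment, N m; "gripper_width": finger opening in m.
Only numpy, scipy, OpenCV 4.12 (cv2) and the standard library are available. Lean on these libraries where they do the work, as an engineer would, in place of code of your own. Each camera call takes 0.05 s, during which the arm holds its last target. There are 200 camera calls.

TASK

Take the long leather stamp out of its wooden rest and lower it, head up, all the way into the square pot of the stamp carousel; do not drop it in. Then turn the carousel steadily (it has a centre handle), without spinning it, until the square pot is straight in line with the pointer on the base, and finish while still keeping a firm hold of the carousel's turning part so that it stays still there, ready for the maker to pick from the pot. Leave the other things on the bench where they are.

Things in the scene. Friction and masses are not known exactly. Their poses are not given: they have to be found in the camera images.
- stamp: Steel leather stamp upright in the rest's hole: round barrel 14 mm in diameter, 128 mm long, with a flower head on top 29 mm across, 12 mm high (140 mm in all). Loose, about 0.12 kg. Origin at the centre of its foot, z up to the head. Its foot starts 15 mm above the bench, 30 mm deep in the 17 mm hole (loose fit); bare barrel shows from 45 to 143 mm above the bench.
- rest: Light wooden block, 50 mm (its x) by 110 mm (its y) by 45 mm high, fixed to the bench. Origin at the centre of its underside. The stamp's hole is at y = -30 mm; a short wooden plug, 20 mm wide, top 90 mm above the bench, is fixed at y = +35 mm. The fingers best close along the block's x.
- carousel: The fixed round base of the carousel, under the turntable. Origin on the turning axis at bench level. A flat steel pointer, at bench level, sticks out along the base's +x, its diamond-shaped tip 166 mm from the axis: this direction is the front.
- turntable: Turning part of the carousel: a wooden disc 240 mm across, top 32 mm above the bench, with four dark steel pots a quarter turn apart, one square, three round and full of short fixed stamps (tops up to 148 mm above the bench), and the centre handle. Origin on the axis, 18 mm above the bench, z up, x to the square pot. Turns freely over 2 turns, friction 0.06 N m, stays where left.
- square_pot (a point): Centre of the inner floor of the square pot, 37 mm above the bench, 80 mm from the axis; turns with the turntable, x pointing outward from the axis. The pot is 40 mm square outside, 30 mm inside, empty, its rim 75 mm above this point (as the round pots'). At the pot, fingers are clear of the handle when they close along the pot's y (around the carousel).
- front_mark (a point): Point fixed to the base, on the pointer's line 80 mm from the axis, at the height of the pot's floor: where square_pot must come. Its x points to the front.
- handle_grip (a point): Grip point of the centre handle, on the axis, 182 mm above the bench, turning with the turntable, x to the square pot. The handle is an upright wooden blade 50 mm long, 12 mm thick, 42 mm high on a 16 mm post, its top 18 mm above this point. The blade's length lies 45 degrees counter-clockwise from x, so fingers closing across it go down between the pots.
- jar: Bystander: glass jar with a steel lid, 56 mm across, 75 mm high, standing near the rest. Origin at the centre of its foot.
- spool: Bystander: wooden thread spool, 44 mm across, 47 mm high. Origin at the centre of its foot.
- burnisher: Bystander: turned wooden burnisher standing on end, 32 mm across, 80 mm high. Origin at the centre of its foot.
- mallet: Bystander: mallet lying on the bench, 250 mm long. Origin at the middle of its underside, handle along -x.
- awl: Bystander: awl lying on the bench, 160 mm long. Origin at the middle of its underside, handle along -x.
Not all that is in view belongs to the job. Of the things like the stamp, leave any that is pink or turquoise; of the rest the smaller one is meant.

How it is judged:
By the outcome, as a careful person would: the job done as asked, in the order asked, and still so for the second after the job is handed in, while the arm keeps its last pose, push and grip.
It also fails if it takes over 72 s, if anything falls off the work surface, if the arm or the gripper's body presses on something with over 40 N, if the wrist force passes 120 N, or if a joint passes its speed limit or range.

## Working session

There is one attempt and no reset: what is moved stays moved. The work goes in short steps, Python scripts to look and compute and a shell command to move; the robot and the scene stay as the last step left them, time stands still between calls to the robot, and variables do not carry over. Pictures are saved under pics/ and viewed, about 8 in all and at most 12, crops included, and the job is handed in when it is done.

```bash
ls; mkdir -p pics
python3 - <<'E'
from plant import r
import cv2,numpy as np
print(r.get_state())
for n in ("scene","top"):
    p,d=r.capture(n); cv2.imwrite(f"pics/{n}0.png",p[...,::-1]); np.save(f"pics/{n}0.npy",d)
    i=r.camera_info(n); print(n,np.round(i["mtx"],1).tolist(),np.round(i["pose"],3).tolist())
E
```

```text
pics
{'time_s': 0.0, 'joints': array([ 8.38278845e+01,  2.05905516e+01,  6.32537284e-01, -2.02828530e-02,
       -7.01365389e+01, -1.65073080e+01]), 'qd': array([-0.04210946,  0.01577447, -0.01025246, -0.02481062,  0.08721765,
        0.03194135]), 'joint_torque': array([-7.50570180e-04, -5.82735193e+01,  2.93040454e+01,  6.99710503e+00,
        6.87916239e-03, -1.84010605e-04]), 'tcp_pos': array([0.26007726, 0.62228319, 0.19702281]), 'eef_rot': array([ 1.79903926e+02, -8.58749783e-03, -2.26863238e+01]), 'contact_force': array([ 0.31854933, -0.37686476,  0.03405937]), 'moment': array([ 0.00324983,  0.02366249, -0.00209675]), 'gripper_width': 0.08733936740262356}
scene [[525.0, 0.0, 286.3], [0.0, 525.0, 207.1], [0.0, 0.0, 1.0]] [[0.59, 0.457, -0.665, 1.276], [0.807, -0.324, 0.494, -0.599], [0.011, -0.828, -0.56, 0.791], [0.0, 0.0, 0.0, 1.0]]
top [[441.1, 0.0, 282.1], [0.0, 441.1, 206.7], [0.0, 0.0, 1.0]] [[-0.01, -0.994, 0.111, 0.358], [-1.0, 0.011, 0.01, -0.002], [-0.011, -0.111, -0.994, 1.104], [0.0, 0.0, 0.0, 1.0]]
```

View pics/scene0.png

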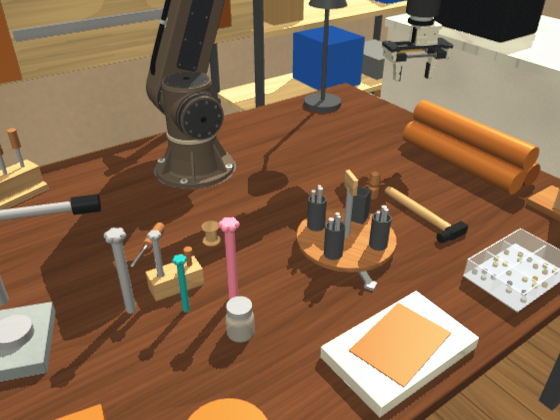

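View pics/top0.png

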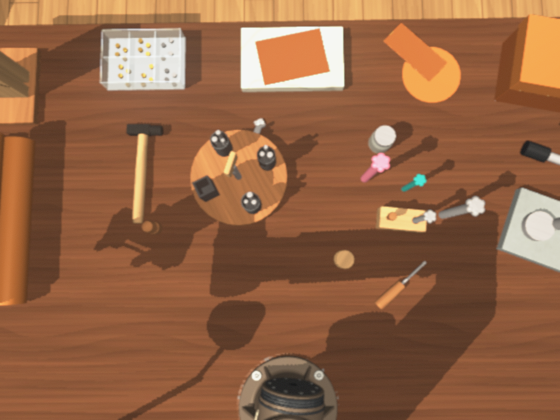

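Scene view: the plain steel stamps are a large one standing free at (117,235) [top (475,206)] and a smaller one in the rest at (155,236) [top (430,216)]. The pink one is at (229,225) [top (380,163)] and the turquoise at (180,260) [top (420,180)]. I choose the smaller steel one in the rest. The carousel is at top (239,177), with the square pot at (205,188) and the pointer tip at (260,125). Next I measure and take a close crop.

```bash
cat > h.py <<'E'
from plant import r
import cv2,numpy as np
def world(n,d,info=None):
    i=info or r.camera_info(n); K=i["mtx"];P=np.array(i["pose"])
    v,u=np.indices(d.shape); c=np.stack([(u-K[0][2])/K[0][0]*d,(v-K[1][2])/K[1][1]*d,d],-1)
    w=c@P[:3,:3].T+P[:3,3]; w[d<=0]=np.nan; return w
def proj(n,p,info=None):
    i=info or r.camera_info(n); K=np.array(i["mtx"]);P=np.linalg.inv(np.array(i["pose"]))
    c=P[:3,:3]@np.asarray(p)+P[:3,3]; q=K@c; return q[:2]/q[2]
E
python3 - <<'E'
from h import *
p=cv2.imread("pics/top0.png"); d=np.load("pics/top0.npy"); w=world("top",d)
for name,u,v in [("sq",205,188),("hand",231,160),("tip",260,125),("rest",405,226),("restL",382,222),("shead",430,216),("big",475,206),("turq",420,180),("pink",380,163),("jar",384,137),("spool",344,259),("disc",239,185)]:
    print(name,np.round(w[v,u],3))
W=w.reshape(-1,3)
def sel(zl,zh,c,rad):
    m=(w[...,2]>zl)&(w[...,2]<zh)&(np.hypot(w[...,0]-c[0],w[...,1]-c[1])<rad); return m
dc=w[177,239,:2]
m=sel(.026,.038,dc,.15); (c,rr)=cv2.minEnclosingCircle(w[m][:,:2].astype(np.float32)); print("disc",c,rr)
m=sel(.192,.21,c,.05); print("handle",m.sum(),w[m].mean(0),cv2.minAreaRect(w[m][:,:2].astype(np.float32)))
m=sel(.105,.117,w[188,205,:2],.035); print("sqrim",m.sum(),cv2.minAreaRect(w[m][:,:2].astype(np.float32)))
rc=w[226,405,:2]
m=sel(.038,.052,rc,.07); print("rest",m.sum(),cv2.minAreaRect(w[m][:,:2].astype(np.float32)))
m=sel(.135,.17,w[216,430,:2],.03); print("head",m.sum(),cv2.minEnclosingCircle(w[m][:,:2].astype(np.float32)),w[m][:,2].max())
a=cv2.resize(p[90:250,170:310],None,fx=3,fy=3,interpolation=cv2.INTER_CUBIC); b=cv2.resize(p[130:270,350:500],None,fx=480/140,fy=480/140,interpolation=cv2.INTER_CUBIC)
s=cv2.imread("pics/scene0.png")[200:340,80:260]
cv2.imwrite("pics/crop.png",cv2.hconcat([cv2.resize(p[90:250,170:310],(390,445),interpolation=2),cv2.resize(s,(409,445),interpolation=2)]))
E
```

```text
sq [0.525 0.197 0.037]
hand [0.558 0.113 0.2  ]
tip [0.69  0.063 0.01 ]
rest [ 0.426 -0.284  0.048]
restL [ 0.436 -0.23   0.047]
shead [ 0.44  -0.31   0.156]
big [ 0.455 -0.388  0.202]
turq [ 0.52  -0.296  0.142]
pink [ 0.547 -0.197  0.201]
jar [ 0.636 -0.235  0.079]
spool [ 0.349 -0.137  0.048]
disc [0.531 0.114 0.035]
disc (0.5537205934524536, 0.11524447053670883) 0.11985933035612106
handle 145 [0.55278895 0.11498527 0.19978318] ((0.5531318187713623, 0.1156146377325058), (0.012539622373878956, 0.04927865415811539), 70.49088287353516)
sqrim 154 ((0.5178809762001038, 0.18698164820671082), (0.040348637849092484, 0.040248528122901917), 26.05450439453125)
rest 813 ((0.4439779818058014, -0.28117626905441284), (0.11074570566415787, 0.0505344495177269), 83.7430191040039)
head 122 ((0.4405164420604706, -0.3096862733364105), 0.014090520329773426) 0.15972500532702594
```

View pics/crop.png

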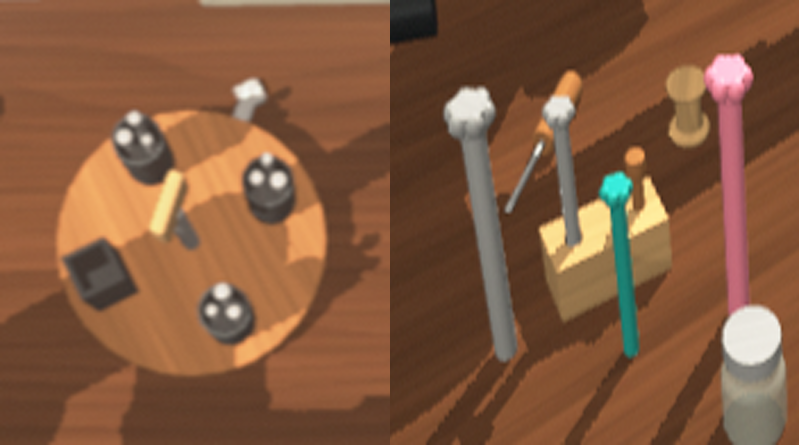

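The left crop shows the carousel with its square pot empty. The right crop confirms the steel stamp in the rest beside the larger steel one. The sizes check: disc radius 120 mm, pot at 80 mm and 116°, head radius 14 mm, blade 49×12 mm. Now I raise and turn the wrist to yaw ≈ -96°.

```bash
cat >> h.py <<'E'
def go(x,y,z=None,yaw=None):
    s=r.get_state(); p=s["tcp_pos"]; a=np.radians(s["eef_rot"][2]); d=np.array([x-p[0],y-p[1]])
    print("tool units x %.2f y %.2f"%(d@[np.cos(a),np.sin(a)]/.025,d@[np.sin(a),-np.cos(a)]/.025),"" if z is None else "z %.2f"%((p[2]-z)/.025),"" if yaw is None else "yaw %.2f"%(-((yaw-s["eef_rot"][2]+180)%360-180)/4),
     "| pos",np.round(p,4),"rot",np.round(s["eef_rot"],2),"F",np.round(s["contact_force"],1),"w %.4f t %.2f q6 %.1f"%(s["gripper_width"],s["time_s"],s["joints"][5]))
E
python3 -m inch '[{"z":-1,"yaw":1},{"z":-1,"yaw":1},{"z":-1,"yaw":1},{"z":-1,"yaw":1},{"z":-1,"yaw":1}]' 1 25
python3 -m inch '[{"yaw":1},{"yaw":1},{"yaw":1},{"yaw":1},{"yaw":1}]'
python3 -m inch '[{"yaw":1},{"yaw":1},{"yaw":1},{"yaw":1},{"yaw":1}]'
python3 -m inch '[{"yaw":1},{"yaw":1},{"yaw":1},{"yaw":0.5},{"yaw":0}]'
python3 -c 'from h import *
go(.45,.1,.32,-96.3)'
```

```text
tool units x 15.07 y 16.35 z -4.92 yaw 18.40 | pos [0.2601 0.6224 0.1971] rot [ 1.7992e+02 -1.0000e-02 -2.2680e+01] F [0.4 0.  0.6] w 0.0872 t 0.10 q6 -16.5validation failed for argument at $[0]...
validation failed for argument at $[0]...
validation failed for argument at $[0]...
validation failed for argument at $[0]...
```

All four keys seem to be needed in each row.

```bash
python3 -m inch '[{"x":0,"y":0,"z":-1,"yaw":1},{"x":0,"y":0,"z":-1,"yaw":1},{"x":0,"y":0,"z":-1,"yaw":1},{"x":0,"y":0,"z":-1,"yaw":1},{"x":0,"y":0,"z":-1,"yaw":1}]' 1 25
python3 -m inch '[{"x":0,"y":0,"z":0,"yaw":1},{"x":0,"y":0,"z":0,"yaw":1},{"x":0,"y":0,"z":0,"yaw":1},{"x":0,"y":0,"z":0,"yaw":1},{"x":0,"y":0,"z":0,"yaw":1}]'
python3 -m inch '[{"x":0,"y":0,"z":0,"yaw":1},{"x":0,"y":0,"z":0,"yaw":1},{"x":0,"y":0,"z":0,"yaw":1},{"x":0,"y":0,"z":0,"yaw":1},{"x":0,"y":0,"z":0,"yaw":1}]'
python3 -c 'from h import *
go(.45,.1,.32,-96.3)'
```

```text
time_s: 0.52
tcp_pos: [0.2585, 0.6184, 0.3158]
eef_rot: [178.9, -0.5, -43.4]
contact_force: [0.3, 0.5, -0.4]
gripper_width: 0.0874
time_s: 0.93
tcp_pos: [0.2593, 0.6202, 0.3224]
eef_rot: [179.5, -0.5, -64.5]
contact_force: [-0.1, 0.3, -0.2]
gripper_width: 0.0878
time_s: 1.35
tcp_pos: [0.2587, 0.6193, 0.3197]
eef_rot: [179.6, -0.9, -85.5]
contact_force: [0.1, 0.5, 0.6]
gripper_width: 0.0874
tool units x 21.30 y -6.01 z -0.01 yaw 2.69 | pos [0.2587 0.6193 0.3197] rot [179.62  -0.91 -85.53] F [0.1 0.5 0.6] w 0.0874 t 1.35 q6 -79.3
```

```bash
python3 -m inch '[{"x":0,"y":0,"z":0,"yaw":1},{"x":0,"y":0,"z":0,"yaw":1},{"x":1,"y":-0.5,"z":0,"yaw":0.5},{"x":1,"y":-0.5,"z":0,"yaw":0},{"x":1,"y":-0.5,"z":0,"yaw":0}]'
python3 -m inch '[{"x":1,"y":-0.5,"z":0,"yaw":0},{"x":1,"y":-0.5,"z":0,"yaw":0},{"x":1,"y":-0.5,"z":0,"yaw":0},{"x":1,"y":-0.5,"z":0,"yaw":0},{"x":1,"y":-0.5,"z":0,"yaw":0}]'
python3 -m inch '[{"x":1,"y":-0.5,"z":0,"yaw":0},{"x":1,"y":-0.5,"z":0,"yaw":0},{"x":1,"y":-0.5,"z":0,"yaw":0},{"x":1,"y":-0.5,"z":0,"yaw":0},{"x":1,"y":-0.5,"z":0,"yaw":0}]'
python3 -c 'from h import *
go(.44,-.31,.25,-96.3)'
```

```text
time_s: 1.77
tcp_pos: [0.2869, 0.5417, 0.3145]
eef_rot: [179.7, -1.5, -96.1]
contact_force: [-0.1, 0.2, -0.6]
gripper_width: 0.0875
time_s: 2.18
tcp_pos: [0.3361, 0.4035, 0.3146]
eef_rot: [179.6, -1.8, -96.1]
contact_force: [0.3, 0.6, 0.1]
gripper_width: 0.0877
time_s: 2.6
tcp_pos: [0.3853, 0.2647, 0.3169]
eef_rot: [179.5, -1.9, -96.0]
contact_force: [1.1, -0.3, -0.2]
gripper_width: 0.0877
tool units x 22.63 y -4.58 z 2.68 yaw 0.07 | pos [0.3853 0.2647 0.3169] rot [179.49  -1.87 -96.01] F [ 1.1 -0.3 -0.2] w 0.0877 t 2.60 q6 -65.1
```

```bash
python3 -m inch '[{"x":1,"y":-0.2,"z":0,"yaw":0},{"x":1,"y":-0.2,"z":0,"yaw":0},{"x":1,"y":-0.2,"z":0,"yaw":0},{"x":1,"y":-0.2,"z":0,"yaw":0},{"x":1,"y":-0.2,"z":0,"yaw":0}]'
python3 -m inch '[{"x":1,"y":-0.2,"z":0,"yaw":0},{"x":1,"y":-0.2,"z":0,"yaw":0},{"x":1,"y":-0.2,"z":0,"yaw":0},{"x":1,"y":-0.2,"z":0,"yaw":0},{"x":1,"y":-0.2,"z":0,"yaw":0}]'
python3 -m inch '[{"x":1,"y":-0.2,"z":0,"yaw":0},{"x":1,"y":-0.2,"z":0,"yaw":0},{"x":1,"y":-0.2,"z":0,"yaw":0},{"x":1,"y":-0.2,"z":0,"yaw":0},{"x":0.8,"y":-0.2,"z":0,"yaw":0}]'
python3 -m inch '[{"x":0.6,"y":-0.2,"z":0,"yaw":0},{"x":0.4,"y":-0.2,"z":0,"yaw":0},{"x":0,"y":0,"z":0,"yaw":0}]'
python3 -c 'from h import *
go(.44,-.31,.25,-96.3)'
```

```text
time_s: 3.02
tcp_pos: [0.3965, 0.1303, 0.3195]
eef_rot: [179.4, -2.0, -96.0]
contact_force: [0.2, 0.2, 0.2]
gripper_width: 0.0876
time_s: 3.43
tcp_pos: [0.4061, -0.0033, 0.3231]
eef_rot: [179.3, -1.9, -96.0]
contact_force: [0.1, 0.4, 0.1]
gripper_width: 0.0876
time_s: 3.85
tcp_pos: [0.4163, -0.1321, 0.3265]
eef_rot: [179.3, -1.9, -95.9]
contact_force: [0.4, 0.1, -0.3]
gripper_width: 0.0876
time_s: 4.1
tcp_pos: [0.4227, -0.1627, 0.3263]
eef_rot: [179.2, -1.9, -96.2]
contact_force: [-0.4, 0.0, -1.0]
gripper_width: 0.0874
tool units x 5.78 y -1.32 z 3.05 yaw 0.03 | pos [ 0.4227 -0.1627  0.3263] rot [179.2   -1.9  -96.19] F [-0.4  0.  -1. ] w 0.0874 t 4.10 q6 -12.1
```

```bash
python3 -m inch '[{"x":0.7,"y":-0.2,"z":0.3,"yaw":0},{"x":1,"y":-0.2,"z":0.5,"yaw":0},{"x":1,"y":-0.2,"z":0.5,"yaw":0},{"x":1,"y":-0.2,"z":0.5,"yaw":0},{"x":0.7,"y":-0.2,"z":0.5,"yaw":0}]' 0.14 25
python3 -m inch '[{"x":0.5,"y":-0.2,"z":0.5,"yaw":0},{"x":0.2,"y":0,"z":0,"yaw":0},{"x":0,"y":0,"z":0,"yaw":0}]'
python3 - <<'E'
from h import *
go(.4405,-.310,.25,-96.3)
i=r.camera_info("wrist"); p,d=r.capture("wrist"); cv2.imwrite("pics/w1.png",p[...,::-1]); np.save("pics/w1.npy",d)
w=world("wrist",d,i)
m=(abs(w[...,0]-.44)<.03)&(abs(w[...,1]+.31)<.03)&(w[...,2]>.12)&(w[...,2]<.17); print(m.sum(),cv2.minEnclosingCircle(w[m][:,:2].astype(np.float32)),np.nanmax(w[m][:,2]))
print(proj("wrist",[.4405,-.31,.15],i))
E
```

```text
time_s: 4.52
tcp_pos: [0.4357, -0.2774, 0.2726]
eef_rot: [179.5, -1.8, -96.0]
contact_force: [1.0, -0.7, -0.7]
gripper_width: 0.0599
time_s: 4.77
tcp_pos: [0.437, -0.2974, 0.2562]
eef_rot: [179.2, -1.7, -96.2]
contact_force: [1.1, -0.0, 0.6]
gripper_width: 0.0503
tool units x 0.49 y -0.19 z 0.25 yaw 0.03 | pos [ 0.437  -0.2974  0.2562] rot [179.15  -1.72 -96.18] F [ 1.1 -0.   0.6] w 0.0503 t 4.77 q6 4.7
588 ((0.43764829635620117, -0.31082746386528015), 0.014333530329167843) 0.1561990550120329
[270.45591558 190.09874427]
```

View pics/w1.png

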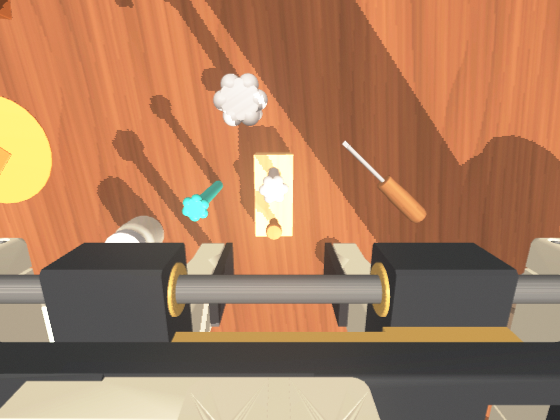

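The wrist view shows the stamp head at (272,189), on the rest between the open fingers' lines. The turquoise stamp at (197,207) clears the partly open jaws. Now I descend.

```bash
python3 -m inch '[{"x":0.35,"y":-0.2,"z":0,"yaw":0},{"x":0,"y":0,"z":0,"yaw":0},{"x":0,"y":0,"z":0.5,"yaw":0},{"x":0,"y":0,"z":0.7,"yaw":0},{"x":0,"y":0,"z":0.7,"yaw":0}]'
python3 -m inch '[{"x":0,"y":0,"z":0.5,"yaw":0},{"x":0,"y":0,"z":0.2,"yaw":0},{"x":0,"y":0,"z":0,"yaw":0}]'
python3 -c 'from h import *
go(.439,-.3105,.116,-96.3)'
```

```text
time_s: 5.23
tcp_pos: [0.445, -0.3063, 0.2156]
eef_rot: [179.9, -1.9, -95.9]
contact_force: [0.0, 0.2, -1.2]
gripper_width: 0.0497
time_s: 5.48
tcp_pos: [0.4448, -0.3046, 0.1968]
eef_rot: [179.9, -1.8, -95.8]
contact_force: [0.1, 0.6, 0.9]
gripper_width: 0.05
tool units x 0.26 y 0.21 z 3.23 yaw 0.12 | pos [ 0.4448 -0.3046  0.1968] rot [179.88  -1.81 -95.84] F [0.1 0.6 0.9] w 0.0500 t 5.48 q6 5.4
```

```bash
python3 -m inch '[{"x":0.2,"y":0.2,"z":0,"yaw":0.1},{"x":0,"y":0,"z":0,"yaw":0},{"x":0,"y":0,"z":0.3,"yaw":0},{"x":0,"y":0,"z":0.5,"yaw":0},{"x":0,"y":0,"z":0.5,"yaw":0}]'
python3 -m inch '[{"x":0,"y":0,"z":0.5,"yaw":0},{"x":0,"y":0,"z":0.3,"yaw":0},{"x":0,"y":0,"z":0,"yaw":0}]'
python3 -c 'from h import *
go(.439,-.3105,.116,-96.3)'
```

```text
time_s: 5.9
tcp_pos: [0.4427, -0.3115, 0.1702]
eef_rot: [-179.5, -2.0, -96.2]
contact_force: [-0.3, -0.8, 0.4]
gripper_width: 0.0497
time_s: 6.15
tcp_pos: [0.4423, -0.3122, 0.148]
eef_rot: [-179.5, -2.0, -96.2]
contact_force: [-0.0, 0.3, -0.9]
gripper_width: 0.0499
tool units x -0.05 y 0.14 z 1.28 yaw 0.01 | pos [ 0.4423 -0.3122  0.148 ] rot [-179.45   -1.96  -96.24] F [-0.   0.3 -0.9] w 0.0499 t 6.15 q6 5.5
```

```bash
python3 -m inch '[{"x":-0.05,"y":0.12,"z":0,"yaw":0},{"x":0,"y":0,"z":0.3,"yaw":0},{"x":0,"y":0,"z":0.5,"yaw":0},{"x":0,"y":0,"z":0.3,"yaw":0},{"x":0,"y":0,"z":0,"yaw":0}]'
python3 -c 'from h import *
go(.439,-.3105,.116,-96.3)'
```

```text
time_s: 6.57
tcp_pos: [0.4409, -0.3121, 0.1213]
eef_rot: [-179.2, -2.0, -96.2]
contact_force: [0.5, 0.1, 0.1]
gripper_width: 0.0496
tool units x -0.06 y 0.08 z 0.21 yaw 0.02 | pos [ 0.4409 -0.3121  0.1213] rot [-179.2    -2.03  -96.24] F [0.5 0.1 0.1] w 0.0496 t 6.57 q6 5.3
```

```bash
python3 -m inch '[{"x":-0.06,"y":0.08,"z":0.2,"yaw":0},{"x":0,"y":0,"z":0,"yaw":0},{"x":0,"y":0,"z":0,"yaw":0}]'
python3 -m inch '[{"x":0,"y":0,"z":0,"yaw":0},{"x":0,"y":0,"z":0,"yaw":0},{"x":0,"y":0,"z":0,"yaw":0},{"x":0,"y":0,"z":0,"yaw":0},{"x":0,"y":0,"z":0,"yaw":0}]' -1 25
python3 -c 'from h import *
go(.439,-.3105,.116,-96.3)'
```

```text
time_s: 6.82
tcp_pos: [0.4393, -0.3107, 0.1163]
eef_rot: [-179.2, -2.0, -96.2]
contact_force: [0.4, -0.9, 0.1]
gripper_width: 0.0498
time_s: 7.23
tcp_pos: [0.4402, -0.3109, 0.1177]
eef_rot: [-179.1, -2.1, -96.2]
contact_force: [-0.1, 1.0, -0.2]
gripper_width: 0.022
tool units x -0.01 y 0.05 z 0.07 yaw 0.02 | pos [ 0.4402 -0.3109  0.1177] rot [-179.05   -2.08  -96.21] F [-0.1  1.  -0.2] w 0.0220 t 7.23 q6 5.2
```

```bash
python3 -m inch '[{"x":0,"y":0,"z":0,"yaw":0},{"x":0,"y":0,"z":0,"yaw":0},{"x":0,"y":0,"z":0,"yaw":0},{"x":0,"y":0,"z":0,"yaw":0},{"x":0,"y":0,"z":0,"yaw":0}]' -1 25
```

```text
time_s: 7.65
tcp_pos: [0.4401, -0.3109, 0.1178]
eef_rot: [-179.0, -2.1, -96.2]
contact_force: [-0.2, -0.3, 0.1]
gripper_width: 0.021
```

Width 21 mm is not the expected 14 mm, so I look before lifting.

Run:
```python
from h import *
p,d=r.capture("scene"); np.save("pics/s2.npy",d)
u,v=proj("scene",[.44,-.31,.13]).astype(int); print(u,v)
cv2.imwrite("pics/s2.png",cv2.resize(p[max(v-60,0):v+60,max(u-70,0):u+70,::-1],None,fx=5,fy=5,interpolation=2))
go(.439,-.3105,.116,-96.3)
```

```text
154 242
tool units x -0.01 y 0.04 z 0.07 yaw 0.02 | pos [ 0.4401 -0.3108  0.1177] rot [-179.05   -2.07  -96.22] F [0.  0.5 0.4] w 0.0209 t 7.70 q6 5.2
```

View pics/s2.png

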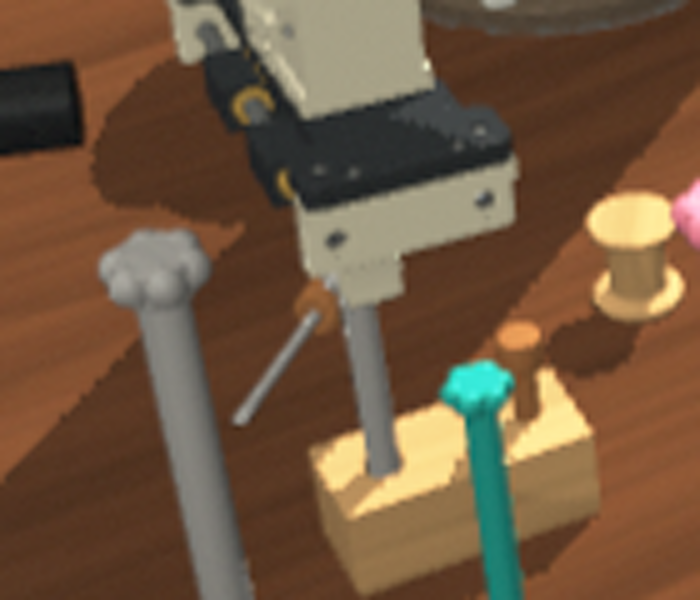

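The jaws stopped on something wider than the barrel, likely the head against the finger plates above the pads. The wrist depth picture can give the fingers' inner profile.

Run:
```python
from h import *
from scipy.spatial.transform import Rotation as R
i=r.camera_info("wrist"); s=r.get_state()
T=np.eye(4);T[:3,:3]=R.from_euler("xyz",s["eef_rot"],degrees=True).as_matrix();T[:3,3]=s["tcp_pos"]
C=np.linalg.inv(T)@np.array(i["pose"]); i2=dict(mtx=i["mtx"],pose=C)
print("cam in tool",np.round(C[:3,3],3),np.round(C[:3,2],2))
w=world("wrist",np.load("pics/w1.npy"),i2).reshape(-1,3)
for z in np.arange(-.075,.014,.004):
    m=(abs(w[:,2]-z)<.002)&(abs(w[:,0])<.04)&(abs(w[:,1])<.08); q=w[m]
    a=q[q[:,1]>.005];b=q[q[:,1]<-.005]
    if len(a) and len(b): print("z %.3f n %d inner +%.1f x%.0f  %.1f x%.0f mm"%(z,len(q),a[:,1].min()*1e3,a[a[:,1].argmin(),0]*1e3,b[:,1].max()*1e3,b[b[:,1].argmax(),0]*1e3))
```

```text
cam in tool [ 0.074  0.001 -0.186] [-0.27  0.    0.96]
z -0.075 n 493 inner +26.2 x-8  -23.7 x-0 mm
z -0.071 n 134 inner +26.2 x-6  -23.7 x-1 mm
z -0.067 n 161 inner +26.2 x-5  -23.7 x-5 mm
z -0.063 n 310 inner +26.3 x-6  -23.8 x-6 mm
z -0.059 n 324 inner +26.3 x8  -23.9 x-7 mm
z -0.055 n 261 inner +26.2 x8  -23.8 x7 mm
z -0.051 n 288 inner +26.4 x4  -23.7 x4 mm
z -0.047 n 348 inner +26.3 x2  -23.9 x3 mm
z -0.043 n 273 inner +26.3 x1  -23.9 x7 mm
z -0.039 n 260 inner +26.3 x1  -23.8 x6 mm
z -0.035 n 246 inner +26.3 x5  -23.8 x3 mm
z -0.031 n 176 inner +26.3 x-6  -23.9 x-5 mm
z -0.027 n 32 inner +26.5 x0  -23.9 x2 mm
```

Run:
```python
from h import *
from scipy.spatial.transform import Rotation as R
i=r.camera_info("wrist"); s=r.get_state()
T=np.eye(4);T[:3,:3]=R.from_euler("xyz",s["eef_rot"],degrees=True).as_matrix();T[:3,3]=s["tcp_pos"]
C=np.linalg.inv(T)@np.array(i["pose"]); i2=dict(mtx=i["mtx"],pose=C)
p,d=r.capture("wrist")
w=world("wrist",d,i2)
u,v=proj("wrist",[0,0,-.03],i2).astype(int); print(u,v)
cv2.imwrite("pics/w2.png",cv2.resize(p[max(v-90,0):v+90,u-100:u+100,::-1],None,fx=3.3,fy=3.3,interpolation=2))
w=w.reshape(-1,3)
for z in np.arange(-.075,.014,.006):
    m=(abs(w[:,2]-z)<.003)&(abs(w[:,0])<.04)&(abs(w[:,1])<.08); q=w[m]
    if len(q)<5: continue
    h,e=np.histogram(q[:,1]*1e3,np.arange(-22,23,4)); print("%.3f"%z,h)
```

```text
276 260
-0.075 [  0   0 199  55   0   0   0   0 141 116   0]
-0.069 [ 0  7  4 22  0  0  0  0 20  9  3]
-0.063 [ 1 56 50 19  0  0  0  0 35 51 32]
-0.057 [16 44 44 19  0  0  0  0 38 36 51]
-0.051 [25 50 33 22  0  0  0  0 40 34 47]
-0.045 [34 63 58 19  0  0  0  0 36 82 40]
-0.039 [ 37  33  40  81 116 110 136 134  61  37  36]
-0.033 [ 24  26  30 142 187 146 175 146  97  28  26]
-0.027 [0 0 9 7 3 8 2 2 6 4 0]
-0.015 [0 0 0 0 0 5 2 0 0 0 0]
-0.009 [ 0  0  0  0  3 17 11  0  0  0  0]
-0.003 [ 0  0  0  0  9 20 20  5  0  0  0]
0.003 [ 0  0  0  0 10 15 19 13  0  0  0]
0.009 [ 0  0  0  0  7 15 15 12  0  0  0]
```

View pics/w2.png

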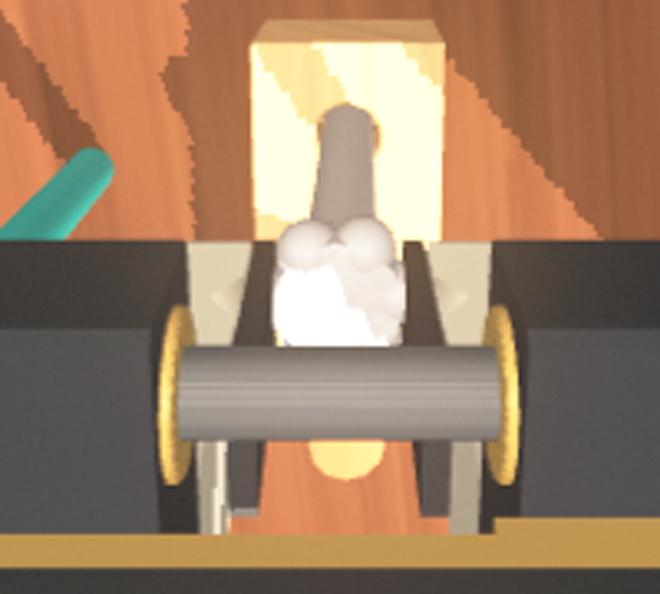

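The jaws hold the stamp by its head (at (340,300) in the crop); the flat pads stop on the head's 21 mm core, so they can't reach the barrel. I regrip 20 mm higher, so the head sits nearer the grasp point and the gripper body clears the handle, with a firmer grip.

```bash
python3 -m inch '[{"x":0,"y":0,"z":0,"yaw":0},{"x":0,"y":0,"z":0,"yaw":0},{"x":0,"y":0,"z":-0.3,"yaw":0},{"x":0,"y":0,"z":-0.4,"yaw":0},{"x":0,"y":0,"z":0,"yaw":0}]' -0.1 40
python3 -m inch '[{"x":0,"y":0,"z":0,"yaw":0},{"x":0,"y":0,"z":0,"yaw":0}]'
python3 -c 'from h import *
go(.439,-.3105,.138,-96.3)'
```

```text
time_s: 8.17
tcp_pos: [0.4398, -0.3103, 0.1367]
eef_rot: [-179.1, -2.1, -96.2]
contact_force: [1.4, 0.4, 0.2]
gripper_width: 0.039
time_s: 8.33
tcp_pos: [0.4405, -0.3104, 0.1382]
eef_rot: [-179.0, -2.1, -96.2]
contact_force: [-0.3, 0.8, 0.4]
gripper_width: 0.0392
tool units x 0.01 y 0.06 z 0.01 yaw 0.02 | pos [ 0.4405 -0.3104  0.1382] rot [-178.96   -2.1   -96.21] F [-0.3  0.8  0.4] w 0.0392 t 8.33 q6 5.2
```

```bash
python3 -m inch '[{"x":0,"y":0,"z":0,"yaw":0},{"x":0,"y":0,"z":0,"yaw":0},{"x":0,"y":0,"z":0,"yaw":0},{"x":0,"y":0,"z":0,"yaw":0},{"x":0,"y":0,"z":0,"yaw":0}]' -1 40
python3 -m inch '[{"x":0,"y":0,"z":0,"yaw":0},{"x":0,"y":0,"z":0,"yaw":0},{"x":0,"y":0,"z":-0.2,"yaw":0},{"x":0,"y":0,"z":-0.4,"yaw":0},{"x":0,"y":0,"z":-0.4,"yaw":0}]'
python3 -m inch '[{"x":0,"y":0,"z":-0.5,"yaw":0},{"x":0,"y":0,"z":-0.6,"yaw":0},{"x":0,"y":0,"z":-0.6,"yaw":0},{"x":0,"y":0,"z":-0.6,"yaw":0},{"x":0,"y":0,"z":-0.3,"yaw":0}]'
python3 -c 'from h import *
go(.5179,.187,.32,-63.9)'
```

```text
time_s: 8.75
tcp_pos: [0.4401, -0.3102, 0.1378]
eef_rot: [-179.0, -2.1, -96.2]
contact_force: [-0.0, 0.2, -0.3]
gripper_width: 0.0114
time_s: 9.17
tcp_pos: [0.4382, -0.3088, 0.162]
eef_rot: [-179.3, -2.0, -96.2]
contact_force: [-0.1, -0.1, 0.7]
gripper_width: 0.0003
time_s: 9.58
tcp_pos: [0.4381, -0.3066, 0.2359]
eef_rot: [-179.1, -2.1, -96.2]
contact_force: [0.6, -1.3, -0.3]
gripper_width: 0.0003
tool units x -19.97 y -1.04 z -3.36 yaw -8.08 | pos [ 0.4381 -0.3066  0.2359] rot [-179.06   -2.11  -96.21] F [ 0.6 -1.3 -0.3] w 0.0003 t 9.58 q6 5.4
```

The jaws shut on nothing. I look at the stamp's state.

Run:
```python
from h import *
i=r.camera_info("wrist"); p,d=r.capture("wrist"); w=world("wrist",d,i)
u,v=proj("wrist",[.44,-.29,.08],i).astype(int); print(u,v)
a=cv2.resize(p[max(v-90,0):v+90,u-110:u+110],None,fx=1.8,fy=1.8,interpolation=2)
p2,d2=r.capture("scene"); u,v=proj("scene",[.44,-.31,.1]).astype(int)
b=cv2.resize(p2[v-75:v+75,u-70:u+70],None,fx=2.4,fy=2.4,interpolation=2)
H=max(a.shape[0],b.shape[0]); f=lambda q:cv2.copyMakeBorder(q,0,H-q.shape[0],0,0,0)
cv2.imwrite("pics/w3.png",cv2.hconcat([f(a),f(b)])[...,::-1])
m=(abs(w[...,0]-.44)<.05)&(abs(w[...,1]+.31)<.05)&(w[...,2]>.1)&(w[...,2]<.2)
for z in np.arange(.1,.2,.01):
    k=m&(abs(w[...,2]-z)<.005)
    if k.sum()>3: print("%.3f"%z,k.sum(),w[k].mean(0).round(4))
wt=world("top",r.capture("top")[1]); m=(np.hypot(wt[...,0]-.44,wt[...,1]+.31)<.025)&(wt[...,2]>.13)&(wt[...,2]<.19); print(m.sum(), wt[m].mean(0) if m.any() else 0)
```

```text
279 207
0.100 6 [ 0.4365 -0.3169  0.1015]
0.110 12 [ 0.4381 -0.3173  0.1098]
0.150 644 [ 0.4375 -0.3117  0.1531]
0.160 17 [ 0.4366 -0.3115  0.1553]
123 [ 0.44005915 -0.30941135  0.15503812]
```

View pics/w3.png

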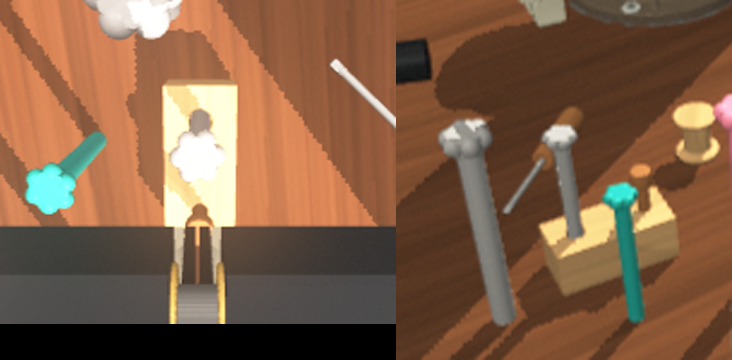

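The stamp still stands untouched in the rest, with its head at crop (198,155), so the closed jaws passed beside it. I check for a tool-x offset between the finger pads and the assumed TCP.

Run:
```python
from h import *
from scipy.spatial.transform import Rotation as R
i=r.camera_info("wrist"); s=r.get_state(); print(s["tcp_pos"],s["eef_rot"])
T=np.eye(4);T[:3,:3]=R.from_euler("xyz",s["eef_rot"],degrees=True).as_matrix();T[:3,3]=s["tcp_pos"]
C=np.linalg.inv(T)@np.array(i["pose"]); print(np.round(C,3))
p,d=r.capture("wrist"); w=world("wrist",d,dict(mtx=i["mtx"],pose=C))
for z in np.arange(-.06,.016,.006):
    m=(abs(w[...,2]-z)<.003)&(abs(w[...,1])<.03)&(abs(w[...,0])<.06); q=w[m]
    if len(q)>3: print("%.3f"%z,len(q),"x",np.round([q[:,0].min(),q[:,0].max()],4),"y",np.round([q[:,1].min(),q[:,1].max()],4))
# scene camera: fingertips, points just above TCP region in world
ps,ds=r.capture("scene"); ws=world("scene",ds); t=(ws-T[:3,3])@T[:3,:3]
for z in np.arange(-.06,.016,.008):
    m=(abs(t[...,2]-z)<.004)&(abs(t[...,1])<.05)&(abs(t[...,0])<.05); q=t[m]
    if len(q)>3: print("scene %.3f"%z,len(q),"x",np.round(np.percentile(q[:,0],[2,50,98]),4),"y",np.round(np.percentile(q[:,1],[2,98]),4))
```

```text
[ 0.43765508 -0.30618504  0.23370581] [-179.13086614   -2.05147857  -96.22387118]
[[-0.    -0.962 -0.275  0.074]
 [ 1.    -0.     0.     0.001]
 [-0.    -0.275  0.962 -0.186]
 [ 0.     0.     0.     1.   ]]
-0.060 108 x [0.0086 0.0114] y [-0.003   0.0055]
-0.054 85 x [0.0088 0.0099] y [-0.0027  0.0052]
-0.048 175 x [0.0044 0.0115] y [-0.0049  0.0074]
-0.042 122 x [0.0049 0.0116] y [-0.0051  0.0077]
-0.036 111 x [0.0076 0.0115] y [-0.0053  0.0079]
-0.030 61 x [0.007  0.0112] y [-0.0054  0.0079]
scene -0.052 19 x [-0.0107 -0.0006  0.0092] y [-0.0206 -0.016 ]
scene -0.044 50 x [-0.0128 -0.001   0.0099] y [-0.0196 -0.0066]
scene -0.036 50 x [-0.0113  0.0012  0.0101] y [-0.0193  0.0059]
scene -0.028 28 x [-0.0113  0.0023  0.0092] y [-0.0181  0.0051]
```

Both cameras agree: the real fingertips end at tool z ≈ -27 mm, not +11 mm, so the reported TCP sits about 38 mm beyond the true one. In the first grip only the tips touched the head; in the second they were above it. In reported units: tips = z+0.027, grasp point = z+0.046, with x and y fine. I descend again to reported z ≈ 0.092.

```bash
python3 -m inch '[{"x":0.15,"y":0,"z":0,"yaw":0},{"x":0,"y":0,"z":0,"yaw":0},{"x":0,"y":0,"z":0.3,"yaw":0},{"x":0,"y":0,"z":0.6,"yaw":0},{"x":0,"y":0,"z":0.6,"yaw":0}]' 0.14 30
python3 -m inch '[{"x":0,"y":0,"z":0.4,"yaw":0},{"x":0,"y":0,"z":0.2,"yaw":0},{"x":0,"y":0,"z":0,"yaw":0}]'
python3 -c 'from h import *
go(.4385,-.3115,.092,-96.3)'
```

```text
time_s: 10.25
tcp_pos: [0.4367, -0.3117, 0.1924]
eef_rot: [-179.3, -2.0, -96.2]
contact_force: [-0.0, 0.6, -0.1]
gripper_width: 0.0279
time_s: 10.5
tcp_pos: [0.4339, -0.3114, 0.1708]
eef_rot: [-179.8, -1.9, -96.3]
contact_force: [0.3, 0.1, 0.9]
gripper_width: 0.0468
tool units x -0.02 y -0.18 z 3.15 yaw 0.00 | pos [ 0.4339 -0.3114  0.1708] rot [-179.76   -1.9   -96.28] F [0.3 0.1 0.9] w 0.0468 t 10.50 q6 5.8
```

```bash
python3 -m inch '[{"x":0,"y":-0.2,"z":0,"yaw":0},{"x":0,"y":0,"z":0.2,"yaw":0},{"x":0,"y":0,"z":0.5,"yaw":0},{"x":0,"y":0,"z":0.5,"yaw":0},{"x":0,"y":0,"z":0.3,"yaw":0}]' 0.14 30
python3 -m inch '[{"x":0,"y":0,"z":0,"yaw":0},{"x":0,"y":0,"z":0,"yaw":0}]'
python3 -c 'from h import *
go(.4385,-.3115,.092,-96.3)'
```

```text
time_s: 10.92
tcp_pos: [0.4422, -0.3144, 0.1343]
eef_rot: [-179.5, -2.0, -96.3]
contact_force: [-0.1, 0.4, 0.6]
gripper_width: 0.0496
time_s: 11.08
tcp_pos: [0.4418, -0.3143, 0.1331]
eef_rot: [-179.6, -2.0, -96.3]
contact_force: [0.0, -0.1, 0.4]
gripper_width: 0.0497
tool units x -0.10 y 0.14 z 1.64 yaw 0.01 | pos [ 0.4418 -0.3143  0.1331] rot [-179.59   -1.97  -96.25] F [ 0.  -0.1  0.4] w 0.0497 t 11.08 q6 5.6
```

```bash
python3 -m inch '[{"x":-0.1,"y":0.12,"z":0,"yaw":0},{"x":0,"y":0,"z":0.3,"yaw":0},{"x":0,"y":0,"z":0.5,"yaw":0},{"x":0,"y":0,"z":0.5,"yaw":0},{"x":0,"y":0,"z":0.2,"yaw":0}]'
python3 -m inch '[{"x":0,"y":0,"z":0,"yaw":0},{"x":0,"y":0,"z":0,"yaw":0}]'
python3 -m inch '[{"x":0,"y":0,"z":0,"yaw":0},{"x":0,"y":0,"z":0,"yaw":0},{"x":0,"y":0,"z":0,"yaw":0},{"x":0,"y":0,"z":0,"yaw":0},{"x":0,"y":0,"z":0,"yaw":0}]' -1 30
python3 -m inch '[{"x":0,"y":0,"z":0,"yaw":0},{"x":0,"y":0,"z":0,"yaw":0},{"x":0,"y":0,"z":0,"yaw":0},{"x":0,"y":0,"z":0,"yaw":0},{"x":0,"y":0,"z":0,"yaw":0}]'
python3 -c 'from h import *
go(.4385,-.3115,.092,-96.3)'
```

```text
time_s: 11.5
tcp_pos: [0.4418, -0.3132, 0.0977]
eef_rot: [-179.1, -2.1, -96.2]
contact_force: [-0.6, -0.3, -0.6]
gripper_width: 0.0501
time_s: 11.67
tcp_pos: [0.4412, -0.313, 0.0969]
eef_rot: [-179.2, -2.1, -96.2]
contact_force: [-0.1, -0.0, 0.5]
gripper_width: 0.0498
time_s: 12.08
tcp_pos: [0.4426, -0.3135, 0.0992]
eef_rot: [-179.0, -2.1, -96.2]
contact_force: [0.3, -0.9, -0.2]
gripper_width: 0.0223
time_s: 12.5
tcp_pos: [0.4424, -0.3134, 0.0992]
eef_rot: [-179.0, -2.1, -96.2]
contact_force: [-0.2, 0.5, -0.9]
gripper_width: 0.021
tool units x -0.06 y 0.16 z 0.29 yaw 0.02 | pos [ 0.4424 -0.3134  0.0992] rot [-179.02   -2.09  -96.21] F [-0.2  0.5 -0.9] w 0.0210 t 12.50 q6 5.2
```

Gripped at the head, width 21 mm, grasp point at head height. Now I lift gently and check.

```bash
python3 -m inch '[{"x":0,"y":0,"z":-0.2,"yaw":0},{"x":0,"y":0,"z":-0.3,"yaw":0},{"x":0,"y":0,"z":-0.4,"yaw":0},{"x":0,"y":0,"z":-0.4,"yaw":0},{"x":0,"y":0,"z":-0.5,"yaw":0}]'
python3 -m inch '[{"x":0,"y":0,"z":-0.6,"yaw":0},{"x":0,"y":0,"z":-0.7,"yaw":0},{"x":0,"y":0,"z":-0.7,"yaw":0},{"x":0,"y":0,"z":-0.7,"yaw":0},{"x":0,"y":0,"z":-0.7,"yaw":0}]'
python3 -m inch '[{"x":0,"y":0,"z":-0.7,"yaw":0},{"x":0,"y":0,"z":-0.7,"yaw":0},{"x":0,"y":0,"z":-0.7,"yaw":0},{"x":0,"y":0,"z":-0.4,"yaw":0},{"x":0,"y":0,"z":0,"yaw":0}]'
python3 -c 'from h import *
go(.5179,.187,.31,-63.9)'
```

```text
time_s: 12.92
tcp_pos: [0.4403, -0.3111, 0.1457]
eef_rot: [-179.3, -2.0, -96.2]
contact_force: [-1.0, -0.3, -0.8]
gripper_width: 0.0213
time_s: 13.33
tcp_pos: [0.4387, -0.3075, 0.2391]
eef_rot: [-179.2, -2.1, -96.2]
contact_force: [-0.2, -0.6, -0.9]
gripper_width: 0.0211
time_s: 13.75
tcp_pos: [0.4381, -0.3055, 0.3156]
eef_rot: [-178.5, -2.2, -96.2]
contact_force: [0.1, -0.0, -0.3]
gripper_width: 0.021
tool units x -19.93 y -1.04 z 0.22 yaw -8.08 | pos [ 0.4381 -0.3055  0.3156] rot [-178.52   -2.23  -96.2 ] F [ 0.1 -0.  -0.3] w 0.0210 t 13.75 q6 5.6
```

```bash
python3 -m inch '[{"x":-0.3,"y":0,"z":0,"yaw":0},{"x":-0.6,"y":-0.05,"z":0,"yaw":0},{"x":-0.8,"y":-0.05,"z":0,"yaw":0},{"x":-0.8,"y":-0.05,"z":0,"yaw":0},{"x":-0.8,"y":-0.05,"z":0,"yaw":0}]'
python3 -m inch '[{"x":-0.8,"y":-0.05,"z":0,"yaw":0},{"x":-0.8,"y":-0.05,"z":0,"yaw":0},{"x":-0.8,"y":-0.05,"z":0,"yaw":0},{"x":-0.8,"y":-0.05,"z":0,"yaw":0},{"x":-0.8,"y":-0.05,"z":0,"yaw":0}]'
python3 -m inch '[{"x":-0.8,"y":-0.05,"z":0,"yaw":0},{"x":-0.8,"y":-0.05,"z":0,"yaw":0},{"x":-0.8,"y":-0.05,"z":0,"yaw":0},{"x":-0.8,"y":-0.05,"z":0,"yaw":0},{"x":-0.8,"y":-0.05,"z":0,"yaw":0}]'
python3 -m inch '[{"x":-0.8,"y":-0.05,"z":0,"yaw":0},{"x":-0.7,"y":-0.05,"z":0,"yaw":0},{"x":-0.6,"y":-0.05,"z":0,"yaw":0},{"x":-0.5,"y":0,"z":0,"yaw":0},{"x":-0.3,"y":0,"z":0,"yaw":0}]'
python3 -c 'from h import *
go(.5179,.187,.31,-63.9)'
```

```text
time_s: 14.17
tcp_pos: [0.4503, -0.2222, 0.3119]
eef_rot: [-178.5, -2.2, -96.6]
contact_force: [-0.0, -0.0, -1.1]
gripper_width: 0.0205
time_s: 14.58
tcp_pos: [0.4646, -0.1165, 0.3045]
eef_rot: [-178.8, -2.1, -96.6]
contact_force: [0.1, -0.3, -1.4]
gripper_width: 0.0209
time_s: 15.0
tcp_pos: [0.4786, -0.0112, 0.2972]
eef_rot: [-179.1, -2.2, -96.6]
contact_force: [0.2, 0.4, -0.6]
gripper_width: 0.0209
time_s: 15.42
tcp_pos: [0.487, 0.0673, 0.2904]
eef_rot: [-179.5, -2.3, -96.4]
contact_force: [-1.0, -0.0, -0.1]
gripper_width: 0.0205
tool units x -4.90 y -0.69 z -0.78 yaw -8.13 | pos [0.487  0.0673 0.2904] rot [-179.46   -2.26  -96.43] F [-1.  -0.  -0.1] w 0.0205 t 15.42 q6 -39.6
```

```bash
python3 -m inch '[{"x":-0.3,"y":0,"z":-0.2,"yaw":-0.6},{"x":-0.5,"y":0,"z":-0.2,"yaw":-0.8},{"x":-0.5,"y":0,"z":-0.2,"yaw":-0.8},{"x":-0.5,"y":0,"z":-0.1,"yaw":-0.8},{"x":-0.5,"y":0,"z":-0.1,"yaw":-0.8}]'
python3 -m inch '[{"x":-0.5,"y":0,"z":0,"yaw":-0.8},{"x":-0.3,"y":0,"z":0,"yaw":-0.8},{"x":0,"y":0,"z":0,"yaw":-0.8},{"x":0,"y":0,"z":0,"yaw":-0.8},{"x":0,"y":0,"z":0,"yaw":-0.4}]'
python3 -c 'from h import *
go(.5179,.187,.31,-63.9)'
```

```text
time_s: 15.83
tcp_pos: [0.4835, 0.1275, 0.305]
eef_rot: [179.5, -2.4, -80.7]
contact_force: [-0.2, 0.2, -0.7]
gripper_width: 0.0207
time_s: 16.25
tcp_pos: [0.4768, 0.15, 0.3019]
eef_rot: [178.7, -2.2, -65.3]
contact_force: [-0.1, 0.2, -0.4]
gripper_width: 0.0211
tool units x -0.66 y -2.11 z -0.32 yaw -0.35 | pos [0.4768 0.15   0.3019] rot [178.69  -2.21 -65.32] F [-0.1  0.2 -0.4] w 0.0211 t 16.25 q6 -17.2
```

```bash
python3 -m inch '[{"x":-0.2,"y":-0.4,"z":0,"yaw":-0.3},{"x":-0.2,"y":-0.6,"z":0,"yaw":0},{"x":-0.2,"y":-0.6,"z":0,"yaw":0},{"x":0,"y":-0.3,"z":0,"yaw":0},{"x":0,"y":0,"z":0,"yaw":0}]'
python3 - <<'E'
from h import *
go(.5179,.187,.20,-63.9)
s=r.get_state(); p,d=r.capture("scene"); w=world("scene",d)
pos=s["tcp_pos"]
for z in np.arange(pos[2]-.09,pos[2]+.03,.01):
    m=(abs(w[...,2]-z)<.005)&(np.hypot(w[...,0]-pos[0],w[...,1]-pos[1])<.03); q=w[m]
    if len(q)>3: print("%.3f"%z,len(q),q.mean(0).round(4))
m=(w[...,2]>.106)&(w[...,2]<.118)&(np.hypot(w[...,0]-.518,w[...,1]-.187)<.035); print("rim",m.sum(),cv2.minAreaRect(w[m][:,:2].astype(np.float32)))
u,v=proj("scene",[.518,.187,.18]).astype(int)
cv2.imwrite("pics/s4.png",cv2.resize(p[max(0,v-100):v+80,u-90:u+120,::-1],None,fx=3,fy=3,interpolation=2)); print(u,v)
E
```

```text
time_s: 16.67
tcp_pos: [0.515, 0.1872, 0.2986]
eef_rot: [178.6, -2.2, -64.1]
contact_force: [-0.4, -0.2, -1.1]
gripper_width: 0.0209
tool units x 0.06 y -0.10 z 3.95 yaw -0.04 | pos [0.515  0.1872 0.2986] rot [178.55  -2.18 -64.07] F [-0.4 -0.2 -1.1] w 0.0209 t 16.67 q6 -16.2
0.219 19 [0.514  0.1838 0.2192]
0.229 24 [0.5139 0.1835 0.2285]
0.239 23 [0.5151 0.1843 0.2389]
0.249 26 [0.5158 0.1844 0.2493]
0.259 25 [0.5149 0.1853 0.2591]
0.269 21 [0.5167 0.1851 0.269 ]
0.279 24 [0.517  0.185  0.2784]
0.289 26 [0.5173 0.1848 0.2886]
0.299 26 [0.5187 0.1853 0.299 ]
0.309 25 [0.5184 0.1861 0.3088]
0.319 27 [0.5187 0.186  0.3192]
0.329 75 [0.5203 0.1843 0.3297]
rim 80 ((0.5243319869041443, 0.1895560324192047), (0.03317020460963249, 0.04580223187804222), 34.27445602416992)
362 166
```

View pics/s4.png

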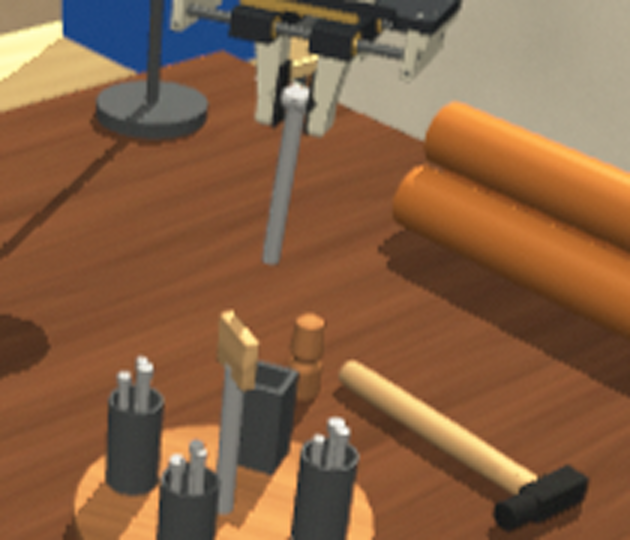

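The stamp hangs head up, leaning ~2.7° (foot at crop (271,262)). The foot axis is at about (0.5105,0.1875) and the pot at (0.518,0.187), so I shift ≈ +6.5 mm in x and then descend to just above the rim.

```bash
python3 -m inch '[{"x":0.1,"y":-0.25,"z":0,"yaw":0},{"x":0,"y":0,"z":0.2,"yaw":0},{"x":0,"y":0,"z":0.5,"yaw":0},{"x":0,"y":0,"z":0.6,"yaw":0},{"x":0,"y":0,"z":0.6,"yaw":0}]'
python3 -m inch '[{"x":0,"y":0,"z":0.5,"yaw":0},{"x":0,"y":0,"z":0.3,"yaw":0},{"x":0,"y":0,"z":0,"yaw":0},{"x":0,"y":0,"z":0,"yaw":0}]'
python3 -c 'from h import *
go(.5215,.187,.121,-63.9)'
```

```text
time_s: 17.13
tcp_pos: [0.5228, 0.1849, 0.2515]
eef_rot: [178.8, -2.1, -64.2]
contact_force: [-0.1, -0.7, -0.9]
gripper_width: 0.0209
time_s: 17.47
tcp_pos: [0.5204, 0.1814, 0.2272]
eef_rot: [178.5, -2.2, -64.3]
contact_force: [-0.6, 1.4, -0.5]
gripper_width: 0.0208
tool units x -0.18 y -0.13 z 4.25 yaw -0.10 | pos [0.5204 0.1814 0.2272] rot [178.53  -2.16 -64.32] F [-0.6  1.4 -0.5] w 0.0208 t 17.47 q6 -15.9
```

```bash
python3 -m inch '[{"x":-0.2,"y":-0.1,"z":0,"yaw":0},{"x":0,"y":0,"z":0,"yaw":0},{"x":-0.02,"y":0,"z":0.3,"yaw":0},{"x":-0.03,"y":0,"z":0.4,"yaw":0},{"x":0,"y":0,"z":0,"yaw":0}]'
python3 - <<'E'
from h import *
go(.5215,.187,.121,-63.9)
pos=r.get_state()["tcp_pos"]; p,d=r.capture("scene"); w=world("scene",d)
for z in np.arange(.12,.24,.02):
    m=(abs(w[...,2]-z)<.01)&(np.hypot(w[...,0]-pos[0],w[...,1]-pos[1])<.022); q=w[m]
    if len(q)>3: print("%.3f"%z,len(q),np.median(q,0).round(4)+[-.0035,.0037,0])
E
```

```text
time_s: 17.88
tcp_pos: [0.5212, 0.189, 0.2109]
eef_rot: [178.8, -2.1, -64.3]
contact_force: [0.0, -0.2, -2.5]
gripper_width: 0.021
tool units x 0.08 y 0.02 z 3.60 yaw -0.11 | pos [0.5212 0.189  0.2109] rot [178.83  -2.1  -64.33] F [ 0.  -0.2 -2.5] w 0.0210 t 17.88 q6 -16.5
0.120 33 [0.5198 0.1929 0.1119]
0.140 41 [0.5186 0.1884 0.1403]
0.160 38 [0.5199 0.1888 0.1599]
0.180 45 [0.52   0.1897 0.1792]
0.200 45 [0.521  0.1902 0.1996]
0.220 45 [0.5227 0.1912 0.2195]
```

The foot is over the pot to within 1–2 mm, so I lower it slowly.

```bash
python3 -m inch '[{"x":0,"y":0,"z":0.2,"yaw":0},{"x":-0.02,"y":0,"z":0.4,"yaw":0},{"x":-0.02,"y":0,"z":0.4,"yaw":0},{"x":-0.02,"y":0,"z":0.2,"yaw":0},{"x":0,"y":0,"z":0,"yaw":0}]'
python3 -c 'from h import *
go(.5215,.187,.121,-63.9)'
```

```text
time_s: 18.35
tcp_pos: [0.5208, 0.1889, 0.1785]
eef_rot: [178.9, -2.1, -64.3]
contact_force: [-0.3, -0.5, -0.7]
gripper_width: 0.0208
tool units x 0.08 y 0.01 z 2.30 yaw -0.10 | pos [0.5208 0.1889 0.1785] rot [178.87  -2.13 -64.32] F [-0.3 -0.5 -0.7] w 0.0208 t 18.35 q6 -16.7
```

```bash
python3 -m inch '[{"x":0.05,"y":0,"z":0.2,"yaw":0},{"x":-0.02,"y":0,"z":0.4,"yaw":0},{"x":-0.02,"y":0,"z":0.4,"yaw":0},{"x":-0.02,"y":0,"z":0.3,"yaw":0},{"x":0,"y":0,"z":0,"yaw":0}]'
python3 -m inch '[{"x":0,"y":0,"z":0.2,"yaw":0},{"x":0,"y":0,"z":0.2,"yaw":0},{"x":0,"y":0,"z":0,"yaw":0}]'
python3 -c 'from h import *
go(.5215,.187,.121,-63.9)'
```

```text
time_s: 18.77
tcp_pos: [0.5204, 0.1874, 0.1421]
eef_rot: [178.8, -2.1, -64.3]
contact_force: [-0.9, -0.7, -1.6]
gripper_width: 0.0213
time_s: 19.02
tcp_pos: [0.5203, 0.1869, 0.1307]
eef_rot: [178.8, -2.2, -64.3]
contact_force: [-0.2, -0.2, -0.6]
gripper_width: 0.0213
tool units x 0.01 y -0.04 z 0.39 yaw -0.11 | pos [0.5203 0.1869 0.1307] rot [178.79  -2.15 -64.32] F [-0.2 -0.2 -0.6] w 0.0213 t 19.02 q6 -16.9
```

```bash
python3 -m inch '[{"x":0,"y":0,"z":0.15,"yaw":0},{"x":0,"y":0,"z":0.1,"yaw":0},{"x":0,"y":0,"z":0,"yaw":0}]'
python3 -m inch '[{"x":0,"y":0,"z":0.1,"yaw":0},{"x":0,"y":0,"z":0,"yaw":0}]'
python3 -m inch '[{"x":0,"y":0,"z":0.1,"yaw":0},{"x":0,"y":0,"z":0,"yaw":0}]'
python3 -c 'from h import *
go(.5215,.187,.121,-63.9)'
```

```text
time_s: 19.27
tcp_pos: [0.5207, 0.1868, 0.1241]
eef_rot: [178.8, -2.2, -64.3]
contact_force: [-0.7, 0.1, -0.7]
gripper_width: 0.0208
time_s: 19.43
tcp_pos: [0.5208, 0.1868, 0.1216]
eef_rot: [178.9, -2.1, -64.3]
contact_force: [-0.1, -0.8, -1.8]
gripper_width: 0.0209
time_s: 19.6
tcp_pos: [0.523, 0.1875, 0.1214]
eef_rot: [179.1, -2.2, -64.2]
contact_force: [-1.4, 0.3, -1.8]
gripper_width: 0.021
tool units x -0.01 y 0.06 z 0.02 yaw -0.09 | pos [0.523  0.1875 0.1214] rot [179.13  -2.19 -64.25] F [-1.4  0.3 -1.8] w 0.0210 t 19.60 q6 -16.9
```

```bash
python3 -m inch '[{"x":0,"y":0,"z":0.1,"yaw":0},{"x":0,"y":0,"z":0,"yaw":0}]'
python3 -m inch '[{"x":0,"y":0,"z":0.1,"yaw":0}]'
python3 -c 'from h import *
go(.5215,.187,.121,-63.9)'
```

```text
time_s: 19.77
tcp_pos: [0.5251, 0.1882, 0.1214]
eef_rot: [179.4, -2.2, -64.2]
contact_force: [0.0, -0.2, -1.3]
gripper_width: 0.021
time_s: 19.85
tcp_pos: [0.5266, 0.1887, 0.1207]
eef_rot: [179.6, -2.2, -64.1]
contact_force: [-1.0, -1.0, 21.0]
gripper_width: 0.021
tool units x -0.03 y 0.21 z -0.01 yaw -0.06 | pos [0.5266 0.1887 0.1207] rot [179.61  -2.24 -64.15] F [-1. -1. 21.] w 0.0210 t 19.85 q6 -16.9
```

The foot is on the pot floor: the floor pushes back 21 N at exactly the expected z of 0.121. I relieve the push and release.

```bash
python3 -m inch '[{"x":0,"y":0,"z":0,"yaw":0},{"x":0,"y":0,"z":0,"yaw":0}]'
python3 -m inch '[{"x":0,"y":0,"z":0,"yaw":0},{"x":0,"y":0,"z":0,"yaw":0},{"x":0,"y":0,"z":0,"yaw":0},{"x":0,"y":0,"z":0,"yaw":0},{"x":0,"y":0,"z":0,"yaw":0}]' 0.14 30
python3 -m inch '[{"x":0,"y":0,"z":-0.2,"yaw":0},{"x":0,"y":0,"z":-0.3,"yaw":0},{"x":0,"y":0,"z":-0.4,"yaw":0},{"x":0,"y":0,"z":-0.5,"yaw":0},{"x":0,"y":0,"z":-0.6,"yaw":0}]'
python3 -c 'from h import *
go(.5535,.1153,.26,-18.7)'
```

```text
time_s: 20.02
tcp_pos: [0.5272, 0.189, 0.1213]
eef_rot: [179.7, -2.2, -64.1]
contact_force: [-0.5, 0.3, -0.8]
gripper_width: 0.0208
time_s: 20.43
tcp_pos: [0.5262, 0.1886, 0.1198]
eef_rot: [179.6, -2.2, -64.2]
contact_force: [-0.7, -0.1, -0.2]
gripper_width: 0.0475
time_s: 20.85
tcp_pos: [0.5239, 0.1894, 0.1705]
eef_rot: [179.2, -2.3, -64.2]
contact_force: [-0.2, -0.0, 0.5]
gripper_width: 0.05
tool units x 3.18 y 0.23 z -3.58 yaw -11.37 | pos [0.5239 0.1894 0.1705] rot [179.24  -2.28 -64.18] F [-0.2 -0.   0.5] w 0.0500 t 20.85 q6 -16.8
```

```bash
python3 -m inch '[{"x":0,"y":0,"z":-0.7,"yaw":0},{"x":0,"y":0,"z":-0.7,"yaw":-0.5},{"x":0,"y":0,"z":-0.7,"yaw":-0.9},{"x":0,"y":0,"z":-0.5,"yaw":-0.9},{"x":0,"y":0,"z":-0.2,"yaw":-0.9}]'
python3 -m inch '[{"x":0,"y":0,"z":0,"yaw":-0.9},{"x":0,"y":0,"z":0,"yaw":-0.9},{"x":0,"y":0,"z":0,"yaw":-0.9},{"x":0,"y":0,"z":0,"yaw":-0.9},{"x":0,"y":0,"z":0,"yaw":-0.9}]'
python3 -m inch '[{"x":0,"y":0,"z":0,"yaw":-0.9},{"x":0,"y":0,"z":0,"yaw":-0.9},{"x":0,"y":0,"z":0,"yaw":-0.4},{"x":0,"y":0,"z":0,"yaw":0}]'
python3 - <<'E'
from h import *
go(.5535,.1153,.26,-18.7)
p,d=r.capture("scene"); w=world("scene",d)
for z in np.arange(.11,.19,.01):
    m=(abs(w[...,2]-z)<.005)&(np.hypot(w[...,0]-.52,w[...,1]-.187)<.03); q=w[m]
    if len(q)>3: print("%.3f"%z,len(q),np.median(q,0).round(4),q[:,2].max())
m=(w[...,2]>.165)&(w[...,2]<.206)&(np.hypot(w[...,0]-.5535,w[...,1]-.1153)<.04); q=w[m]; print("handle",len(q),q.mean(0),cv2.minAreaRect(q[:,:2].astype(np.float32)))
i=r.camera_info("wrist"); p2,d2=r.capture("wrist"); w2=world("wrist",d2,i)
m=(w2[...,2]>.19)&(w2[...,2]<.206)&(np.hypot(w2[...,0]-.5535,w2[...,1]-.1153)<.04); q=w2[m]; print("handle w",len(q),q.mean(0) if len(q) else 0,cv2.minAreaRect(q[:,:2].astype(np.float32)) if len(q) else 0)
a=cv2.resize(p2,(400,300)); b=cv2.resize(p[100:300,270:470],(300,300),interpolation=2); cv2.imwrite("pics/s5.png",cv2.hconcat([a,b])[...,::-1])
E
```

```text
time_s: 21.27
tcp_pos: [0.5246, 0.1929, 0.2522]
eef_rot: [179.2, -2.1, -51.0]
contact_force: [0.5, 0.2, -0.4]
gripper_width: 0.0497
time_s: 21.68
tcp_pos: [0.5262, 0.194, 0.2624]
eef_rot: [179.2, -2.0, -32.0]
contact_force: [0.6, 0.7, 0.1]
gripper_width: 0.05
time_s: 22.02
tcp_pos: [0.5265, 0.1942, 0.268]
eef_rot: [179.1, -2.0, -22.5]
contact_force: [0.1, 0.3, -0.7]
gripper_width: 0.0498
tool units x 2.20 y 2.50 z 0.32 yaw -0.95 | pos [0.5265 0.1942 0.268 ] rot [179.1   -1.98 -22.52] F [ 0.1  0.3 -0.7] w 0.0498 t 22.02 q6 24.9
0.110 99 [0.5301 0.1864 0.1094] 0.11450670315598166
0.120 20 [0.5292 0.185  0.1196] 0.12493329442401346
0.130 20 [0.5281 0.1858 0.1297] 0.13459068932470686
0.140 25 [0.5269 0.1851 0.1403] 0.144428695968424
0.150 21 [0.5277 0.1855 0.151 ] 0.15449309711215664
0.160 15 [0.5277 0.1847 0.16  ] 0.16373972472412301
0.170 47 [0.5297 0.1826 0.1733] 0.17498641414367055
0.180 30 [0.525  0.1871 0.1759] 0.17728419544799934
handle 215 [0.55982214 0.11146492 0.18598272] ((0.555670976638794, 0.11479898542165756), (0.013192606158554554, 0.05343792214989662), 70.94539642333984)
handle w 960 [0.55175183 0.11665865 0.19791107] ((0.5506086349487305, 0.11585472524166107), (0.01260567270219326, 0.04993122071027756), 69.80591583251953)
```

View pics/s5.png

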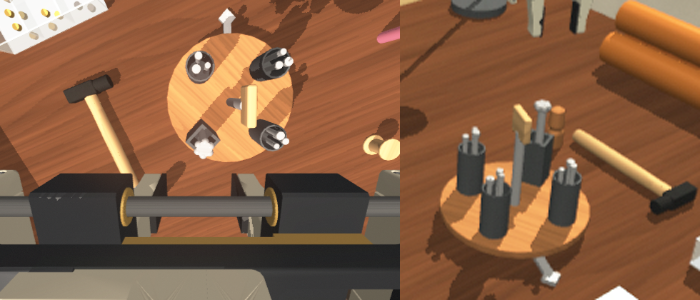

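The stamp sits head up in the pot with its head top at 0.177 m, so the foot is on the floor (left view (203,145); right view (543,105)). I measure the pointer's direction and move over the handle.

```bash
python3 -m inch '[{"x":0.4,"y":0.4,"z":0,"yaw":-0.6},{"x":0.5,"y":0.6,"z":0,"yaw":0},{"x":0.5,"y":0.6,"z":0,"yaw":0},{"x":0.4,"y":0.4,"z":0,"yaw":0},{"x":0.2,"y":0.2,"z":0,"yaw":0}]'
python3 -m inch '[{"x":0,"y":0,"z":0,"yaw":0}]'
python3 - <<'E'
from h import *
go(.554,.1153,.136,-19.5)
ax=np.array([.5532,.1155])
def meas(p,w,lab):
    hsv=cv2.cvtColor(p,cv2.COLOR_RGB2HSV); dx=w[...,:2]-ax; rr=np.hypot(dx[...,0],dx[...,1]); an=np.degrees(np.arctan2(dx[...,1],dx[...,0]))
    m=(rr>.124)&(rr<.172)&(w[...,2]<.02)&(abs(an+20)<15)&(hsv[...,1]<70)&(hsv[...,2]>90)
    q=dx[m]; print(lab,m.sum(),"mean ang",np.degrees(np.arctan2(*q.mean(0)[::-1])),"rmax",rr[m].max() if m.any() else 0)
    t=m&(rr>.14); q=dx[t]; print("  tip",t.sum(),np.degrees(np.arctan2(*q.mean(0)[::-1])),"z",w[t][:,2].mean())
p0=cv2.imread("pics/top0.png")[...,::-1].copy(); meas(p0,world("top",np.load("pics/top0.npy")),"top")
p,d=r.capture("scene"); meas(p,world("scene",d),"scene")
i=r.camera_info("wrist"); p,d=r.capture("wrist"); meas(p,world("wrist",d,i),"wrist")
E
```

```text
time_s: 22.53
tcp_pos: [0.5541, 0.1244, 0.2726]
eef_rot: [179.1, -2.0, -20.3]
contact_force: [-0.1, 1.3, -0.9]
gripper_width: 0.0496
time_s: 22.62
tcp_pos: [0.5545, 0.1234, 0.2729]
eef_rot: [179.1, -2.0, -20.4]
contact_force: [0.0, 0.2, 0.2]
gripper_width: 0.05
tool units x 0.10 y 0.31 z 5.47 yaw -0.23 | pos [0.5545 0.1234 0.2729] rot [179.13  -2.01 -20.43] F [0.  0.2 0.2] w 0.0500 t 22.62 q6 35.1
top 118 mean ang -19.652690540826793 rmax 0.16573606317996517
  tip 83 -19.70241729328147 z 0.007380417782892082
scene 136 mean ang -19.705949958110427 rmax 0.16642725878917755
  tip 99 -19.876248859218343 z 0.005548661631372664
wrist 393 mean ang -20.05931410826923 rmax 0.1638847848026286
  tip 260 -20.069286638072033 z 0.006485362976042654
```

The front direction is ≈ -19.8° and the pot is at ≈ 115.9°, so it needs ≈ -135.7°. I descend onto the handle.

```bash
python3 -m inch '[{"x":0.1,"y":0.3,"z":0,"yaw":-0.2},{"x":0,"y":0,"z":0.4,"yaw":0},{"x":0,"y":0,"z":0.6,"yaw":0},{"x":0,"y":0,"z":0.5,"yaw":0},{"x":0,"y":0,"z":0.2,"yaw":0}]'
python3 -m inch '[{"x":0,"y":0,"z":0,"yaw":0}]'
python3 -c 'from h import *
go(.554,.1153,.136,-19.5)'
```

```text
time_s: 23.13
tcp_pos: [0.5547, 0.1173, 0.2288]
eef_rot: [179.3, -2.1, -19.4]
contact_force: [-0.9, 0.0, -0.9]
gripper_width: 0.0498
time_s: 23.22
tcp_pos: [0.5538, 0.1173, 0.2271]
eef_rot: [179.2, -2.0, -19.3]
contact_force: [0.2, -0.1, 0.8]
gripper_width: 0.0495
tool units x 0.03 y 0.07 z 3.65 yaw 0.04 | pos [0.5538 0.1173 0.2271] rot [179.18  -1.98 -19.34] F [ 0.2 -0.1  0.8] w 0.0495 t 23.22 q6 36.5
```

```bash
python3 -m inch '[{"x":0,"y":0.08,"z":0.3,"yaw":0},{"x":0.02,"y":0,"z":0.5,"yaw":0},{"x":0.02,"y":0,"z":0.6,"yaw":0},{"x":0.02,"y":0,"z":0.5,"yaw":0},{"x":0,"y":0,"z":0.3,"yaw":0}]'
python3 -m inch '[{"x":0,"y":0,"z":0.2,"yaw":0},{"x":0,"y":0,"z":0,"yaw":0}]'
python3 -c 'from h import *
go(.554,.1153,.136,-19.5)'
```

```text
time_s: 23.63
tcp_pos: [0.5574, 0.1148, 0.172]
eef_rot: [179.4, -2.2, -19.2]
contact_force: [0.1, -0.0, -0.3]
gripper_width: 0.0501
time_s: 23.8
tcp_pos: [0.5568, 0.1143, 0.1651]
eef_rot: [179.3, -2.1, -19.2]
contact_force: [-0.9, -0.9, 0.3]
gripper_width: 0.0496
tool units x -0.12 y 0.00 z 1.16 yaw 0.07 | pos [0.5568 0.1143 0.1651] rot [179.3   -2.11 -19.22] F [-0.9 -0.9  0.3] w 0.0496 t 23.80 q6 36.7
```

```bash
python3 -m inch '[{"x":-0.1,"y":0,"z":0.3,"yaw":0},{"x":0,"y":0,"z":0.4,"yaw":0},{"x":0,"y":0,"z":0.2,"yaw":0},{"x":0,"y":0,"z":0.1,"yaw":0},{"x":0,"y":0,"z":0,"yaw":0}]'
python3 -c 'from h import *
go(.554,.1153,.136,-19.5)'
```

```text
time_s: 24.22
tcp_pos: [0.556, 0.1152, 0.1391]
eef_rot: [179.4, -2.2, -19.2]
contact_force: [-0.8, -0.6, -1.0]
gripper_width: 0.0497
tool units x -0.08 y 0.02 z 0.12 yaw 0.08 | pos [0.556  0.1152 0.1391] rot [179.4   -2.22 -19.19] F [-0.8 -0.6 -1. ] w 0.0497 t 24.22 q6 36.4
```

```bash
python3 -m inch '[{"x":-0.08,"y":0,"z":0.1,"yaw":0},{"x":0,"y":0,"z":0,"yaw":0}]'
python3 -m inch '[{"x":0,"y":0,"z":0,"yaw":0},{"x":0,"y":0,"z":0,"yaw":0},{"x":0,"y":0,"z":0,"yaw":0},{"x":0,"y":0,"z":0,"yaw":0},{"x":0,"y":0,"z":0,"yaw":0}]' -1 40
python3 -m inch '[{"x":0,"y":0,"z":0,"yaw":0},{"x":0,"y":0,"z":0,"yaw":0},{"x":0,"y":0,"z":0,"yaw":0},{"x":0,"y":0,"z":0,"yaw":0}]'
python3 -c 'from h import *
go(.554,.1153,.136,-19.5)'
```

```text
time_s: 24.38
tcp_pos: [0.5542, 0.1158, 0.1364]
eef_rot: [179.4, -2.2, -19.2]
contact_force: [0.6, -0.8, 0.2]
gripper_width: 0.0503
time_s: 24.8
tcp_pos: [0.5548, 0.1162, 0.1374]
eef_rot: [179.5, -2.3, -19.2]
contact_force: [-1.0, -0.1, 0.2]
gripper_width: 0.0224
time_s: 25.13
tcp_pos: [0.554, 0.1146, 0.1375]
eef_rot: [179.4, -2.3, -19.3]
contact_force: [-0.5, -0.8, -0.2]
gripper_width: 0.0116
tool units x -0.01 y -0.03 z 0.06 yaw 0.06 | pos [0.554  0.1146 0.1375] rot [179.38  -2.26 -19.26] F [-0.5 -0.8 -0.2] w 0.0116 t 25.13 q6 36.2
```

The blade is gripped (11.6 mm). I turn steadily and watch the force.

```bash
python3 -m inch '[{"x":0,"y":0,"z":0,"yaw":0.2},{"x":0,"y":0,"z":0,"yaw":0.4},{"x":0,"y":0,"z":0,"yaw":0.5},{"x":0,"y":0,"z":0,"yaw":0.5},{"x":0,"y":0,"z":0,"yaw":0.5}]'
python3 -m inch '[{"x":0,"y":0,"z":0,"yaw":0.5},{"x":0,"y":0,"z":0,"yaw":0.5},{"x":0,"y":0,"z":0,"yaw":0.5},{"x":0,"y":0,"z":0,"yaw":0.5},{"x":0,"y":0,"z":0,"yaw":0.5}]'
python3 -c 'from h import *
go(.554,.1146,.1375,-155)
print(r.get_state()["moment"])'
```

```text
time_s: 25.55
tcp_pos: [0.554, 0.1145, 0.1375]
eef_rot: [179.8, -2.3, -28.1]
contact_force: [-0.3, -0.6, 0.5]
gripper_width: 0.0115
time_s: 25.97
tcp_pos: [0.5538, 0.1144, 0.1375]
eef_rot: [-179.9, -2.4, -38.8]
contact_force: [1.4, 0.2, 0.1]
gripper_width: 0.0116
tool units x -0.00 y -0.01 z -0.00 yaw 29.06 | pos [0.5538 0.1144 0.1375] rot [-179.94   -2.36  -38.77] F [1.4 0.2 0.1] w 0.0116 t 25.97 q6 16.6
[-0.13903562  0.35461524  0.0711765 ]
```

```bash
python3 -m inch '[{"x":0,"y":0,"z":0,"yaw":0.5},{"x":0,"y":0,"z":0,"yaw":0.5},{"x":0,"y":0,"z":0,"yaw":0.5},{"x":0,"y":0,"z":0,"yaw":0.5},{"x":0,"y":0,"z":0,"yaw":0.5}]'|tr '\n' ' '
python3 -m inch '[{"x":0,"y":0,"z":0,"yaw":0.5},{"x":0,"y":0,"z":0,"yaw":0.5},{"x":0,"y":0,"z":0,"yaw":0.5},{"x":0,"y":0,"z":0,"yaw":0.5},{"x":0,"y":0,"z":0,"yaw":0.5}]'|tr '\n' ' '
python3 -m inch '[{"x":0,"y":0,"z":0,"yaw":0.5},{"x":0,"y":0,"z":0,"yaw":0.5},{"x":0,"y":0,"z":0,"yaw":0.5},{"x":0,"y":0,"z":0,"yaw":0.5},{"x":0,"y":0,"z":0,"yaw":0.5}]'|tr '\n' ' '
python3 -m inch '[{"x":0,"y":0,"z":0,"yaw":0.5},{"x":0,"y":0,"z":0,"yaw":0.5},{"x":0,"y":0,"z":0,"yaw":0.5},{"x":0,"y":0,"z":0,"yaw":0.5},{"x":0,"y":0,"z":0,"yaw":0.5}]'
python3 -c 'from h import *
go(.554,.1146,.1375,-155)
print(r.get_state()["moment"])'
```

```text
time_s: 26.38 tcp_pos: [0.5537, 0.1141, 0.1375] eef_rot: [-179.7, -2.4, -49.3] contact_force: [2.4, 0.5, 0.2] gripper_width: 0.0118 time_s: 26.8 tcp_pos: [0.5535, 0.1139, 0.1375] eef_rot: [-179.6, -2.5, -59.9] contact_force: [2.1, -0.1, 1.6] gripper_width: 0.0118 time_s: 27.22 tcp_pos: [0.5533, 0.1136, 0.1376] eef_rot: [-179.4, -2.5, -70.4] contact_force: [1.8, 0.6, 0.7] gripper_width: 0.012 time_s: 27.63
tcp_pos: [0.5531, 0.1134, 0.1376]
eef_rot: [-179.1, -2.6, -81.0]
contact_force: [2.7, 0.0, 0.4]
gripper_width: 0.0123
tool units x -0.04 y -0.04 z 0.00 yaw 18.51 | pos [0.5531 0.1134 0.1376] rot [-179.09   -2.58  -80.97] F [2.7 0.  0.4] w 0.0123 t 27.63 q6 -26.2
[0.0618599  0.65558068 0.09531066]
```

```bash
python3 -m inch '[{"x":0,"y":0,"z":0,"yaw":0.5},{"x":0,"y":0,"z":0,"yaw":0.5},{"x":0,"y":0,"z":0,"yaw":0.5},{"x":0,"y":0,"z":0,"yaw":0.5},{"x":0,"y":0,"z":0,"yaw":0.5}]'|tr '\n' ' '
python3 -m inch '[{"x":0,"y":0,"z":0,"yaw":0.5},{"x":0,"y":0,"z":0,"yaw":0.5},{"x":0,"y":0,"z":0,"yaw":0.5},{"x":0,"y":0,"z":0,"yaw":0.5},{"x":0,"y":0,"z":0,"yaw":0.5}]'|tr '\n' ' '
python3 -m inch '[{"x":0,"y":0,"z":0,"yaw":0.5},{"x":0,"y":0,"z":0,"yaw":0.5},{"x":0,"y":0,"z":0,"yaw":0.5},{"x":0,"y":0,"z":0,"yaw":0.5},{"x":0,"y":0,"z":0,"yaw":0.5}]'|tr '\n' ' '
python3 -m inch '[{"x":0,"y":0,"z":0,"yaw":0.5},{"x":0,"y":0,"z":0,"yaw":0.5},{"x":0,"y":0,"z":0,"yaw":0.5},{"x":0,"y":0,"z":0,"yaw":0.5},{"x":0,"y":0,"z":0,"yaw":0.5}]' |tr '\n' ' '
python3 -m inch '[{"x":0,"y":0,"z":0,"yaw":0.5},{"x":0,"y":0,"z":0,"yaw":0.5},{"x":0,"y":0,"z":0,"yaw":0.5},{"x":0,"y":0,"z":0,"yaw":0.5},{"x":0,"y":0,"z":0,"yaw":0.5}]'
python3 -c 'from h import *
go(.554,.1146,.1375,-155)
print(r.get_state()["moment"])'
```

```text
time_s: 28.05 tcp_pos: [0.5528, 0.1132, 0.1376] eef_rot: [-178.8, -2.6, -91.6] contact_force: [3.0, -0.9, 0.8] gripper_width: 0.0122 time_s: 28.47 tcp_pos: [0.5526, 0.1131, 0.1376] eef_rot: [-178.4, -2.5, -102.2] contact_force: [2.2, -1.2, 0.6] gripper_width: 0.0119 time_s: 28.88 tcp_pos: [0.5524, 0.113, 0.1377] eef_rot: [-178.1, -2.3, -112.9] contact_force: [1.7, -0.1, 0.9] gripper_width: 0.0122 time_s: 29.3 tcp_pos: [0.5522, 0.113, 0.1377] eef_rot: [-177.7, -2.1, -123.6] contact_force: [2.6, -1.4, 1.2] gripper_width: 0.0125 time_s: 29.72
tcp_pos: [0.552, 0.1131, 0.1378]
eef_rot: [-177.4, -1.7, -134.3]
contact_force: [3.2, -1.4, 1.0]
gripper_width: 0.0129
tool units x -0.10 y -0.01 z 0.01 yaw 5.18 | pos [0.552  0.1131 0.1378] rot [-177.44   -1.73 -134.27] F [ 3.2 -1.4  1. ] w 0.0129 t 29.72 q6 -79.7
[0.66491433 0.67906318 0.0781416 ]
```

Ease towards ≈ -151°, then measure.

```bash
python3 -m inch '[{"x":0,"y":0,"z":0,"yaw":0.5},{"x":0,"y":0,"z":0,"yaw":0.5},{"x":0,"y":0,"z":0,"yaw":0.5},{"x":0,"y":0,"z":0,"yaw":0.5},{"x":0,"y":0,"z":0,"yaw":0.5}]'|tr '\n' ' '
python3 -m inch '[{"x":0,"y":0,"z":0,"yaw":0.5},{"x":0,"y":0,"z":0,"yaw":0.4},{"x":0,"y":0,"z":0,"yaw":0.2},{"x":0,"y":0,"z":0,"yaw":0},{"x":0,"y":0,"z":0,"yaw":0}]'
cat > m.py <<'E'
from h import *
go(.554,.1146,.1375,-155); s=r.get_state(); print(s["moment"],s["qd"].round(2))
ax=np.array([.5532,.1155])
for n in ("top","scene"):
    p,d=r.capture(n); w=world(n,d); dx=w[...,:2]-ax; rr=np.hypot(dx[...,0],dx[...,1]); an=np.degrees(np.arctan2(dx[...,1],dx[...,0]))
    m=(rr>.045)&(rr<.115)&(w[...,2]>.106)&(w[...,2]<.116)&(abs(an+20)<40); q=dx[m]
    if len(q)>20:
        c,sz,a=cv2.minAreaRect(q.astype(np.float32)); print(n,len(q),"rim",np.round(c,4),np.round(sz,4),a,"centre ang",np.degrees(np.arctan2(c[1],c[0])))
    m=(rr<.11)&(rr>.05)&(w[...,2]>.163)&(w[...,2]<.18)&(abs(an+20)<40); q=w[m]
    if len(q): print("  head",len(q),q.mean(0).round(4),q[:,2].max())
    hsv=cv2.cvtColor(p,cv2.COLOR_RGB2HSV); m=(rr>.124)&(rr<.172)&(w[...,2]<.02)&(abs(an+20)<15)&(hsv[...,1]<70)&(hsv[...,2]>90)
    if m.any(): print("  pointer",m.sum(),np.degrees(np.arctan2(*dx[m].mean(0)[::-1])))
    cv2.imwrite(f"pics/{n}_m.png",p[...,::-1])
    for k,(zl,zh) in {"pots":(.104,.117)}.items():
        for b in (70,160,250):
            aa=(an-b+180+0)%360-180; t=(rr>.05)&(rr<.11)&(w[...,2]>zl)&(w[...,2]<zh)&(abs(aa)<30)
            if t.sum()>15: print("  pot",b,t.sum(),b+np.degrees(np.arctan2((rr*np.sin(np.radians(aa)))[t].mean(),(rr*np.cos(np.radians(aa)))[t].mean())))
E
python3 m.py
```

```text
time_s: 30.13 tcp_pos: [0.5518, 0.1131, 0.1378] eef_rot: [-177.2, -1.3, -145.0] contact_force: [1.1, -1.3, 1.7] gripper_width: 0.0131 time_s: 30.55
tcp_pos: [0.5518, 0.1132, 0.1379]
eef_rot: [-177.1, -1.1, -149.9]
contact_force: [1.6, -2.7, 2.5]
gripper_width: 0.013
tool units x -0.11 y 0.01 z 0.01 yaw 1.28 | pos [0.5518 0.1132 0.1379] rot [-177.13   -1.14 -149.88] F [ 1.6 -2.7  2.5] w 0.0130 t 30.55 q6 -95.2
[0.67876832 0.55458207 0.03936177] [-0.03  0.13  0.13 -0.11 -0.05 -0.34]
  head 20 [0.6361 0.0955 0.177 ] 0.17957408042758816
  pointer 24 -21.870272933029444
  pot 70 28 86.89182505611703
  pot 160 95 165.25816162053084
  pot 250 106 253.43989472188105
scene 160 rim [ 0.0789 -0.0206] [0.042  0.0434] 71.52237701416016 centre ang -14.60638227432593
  head 100 [0.6327 0.0893 0.1735] 0.17892348119768775
  pointer 140 -19.63121056260163
  pot 70 119 70.28335625513373
  pot 160 111 166.39788666054912
  pot 250 120 259.3278070155637
```

```bash
python3 -m inch '[{"x":0,"y":0,"z":0,"yaw":0.3},{"x":0,"y":0,"z":0,"yaw":0.4},{"x":0,"y":0,"z":0,"yaw":0.3},{"x":0,"y":0,"z":0,"yaw":0.1},{"x":0,"y":0,"z":0,"yaw":0}]'
python3 m.py
python3 - <<'E'
from h import *
a=cv2.imread("pics/scene_m.png")
for z,c in ((.001,(0,0,255)),(.112,(0,255,0))):
    for ra in (.055,.105) if z>.1 else (.12,.17):
        pass
t=np.radians(-19.8); u=np.array([np.cos(t),np.sin(t)]); ax=np.array([.5532,.1155])
big=cv2.resize(a[130:310,280:460],None,fx=3.3,fy=3.3,interpolation=2)
P=lambda rad,z:tuple(int(k) for k in ((proj("scene",[*(ax+rad*u),z])-[280,130])*3.3))
cv2.line(big,P(.12,.005),P(.18,.005),(0,0,255),1); cv2.line(big,P(.055,.112),P(.11,.112),(0,255,0),1)
cv2.imwrite("pics/fin.png",big)
E
```

```text
time_s: 31.07
tcp_pos: [0.5517, 0.1132, 0.1379]
eef_rot: [-177.1, -0.9, -154.6]
contact_force: [1.4, -1.7, 1.2]
gripper_width: 0.0128
tool units x -0.11 y 0.01 z 0.01 yaw 0.10 | pos [0.5517 0.1132 0.1379] rot [-177.05   -0.9  -154.59] F [ 1.4 -1.7  1.2] w 0.0128 t 31.07 q6 -99.9
[0.68534127 0.48014855 0.06480238] [-0.02 -0.04 -0.03 -0.05 -0.02 -0.17]
  head 30 [0.6333 0.0898 0.1777] 0.17998873965002726
  pointer 17 -22.318504679663572
  pot 160 102 160.72195303759744
  pot 250 100 249.7469942628923
scene 154 rim [ 0.0757 -0.0262] [0.0416 0.0464] 70.19728088378906 centre ang -19.069327501018826
  head 102 [0.6296 0.0831 0.1736] 0.17850244358042344
  pointer 142 -19.762736273826217
  pot 70 130 66.48786832280103
  pot 160 98 162.6905806270817
  pot 250 119 254.884080268967
```

View pics/fin.png

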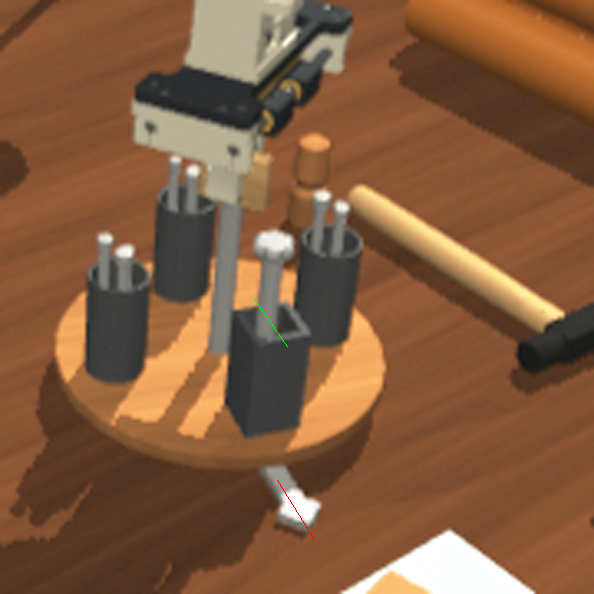

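The picture shows the square pot (268,370), with the stamp head up at (274,245), in line with the pointer (295,510). Estimates put the pot ~0.4° short, so I nudge it by that and recheck.

```bash
python3 -m inch '[{"x":0,"y":0,"z":0,"yaw":0.1},{"x":0,"y":0,"z":0,"yaw":0},{"x":0,"y":0,"z":0,"yaw":0},{"x":0,"y":0,"z":0,"yaw":0},{"x":0,"y":0,"z":0,"yaw":0}]'
python3 m.py | grep -v "pot "
```

```text
time_s: 31.58
tcp_pos: [0.5517, 0.1132, 0.1379]
eef_rot: [-177.1, -0.9, -154.9]
contact_force: [1.6, -2.2, 0.7]
gripper_width: 0.0128
tool units x -0.11 y 0.01 z 0.01 yaw 0.01 | pos [0.5517 0.1132 0.1379] rot [-177.05   -0.88 -154.95] F [ 1.6 -2.2  0.7] w 0.0128 t 31.58 q6 -100.3
[0.70547367 0.50149478 0.10339598] [-0.1  -0.11  0.   -0.11 -0.05  0.11]
  head 19 [0.6327 0.0894 0.1769] 0.17903600762076344
  pointer 18 -21.58649555687908
scene 165 rim [ 0.0771 -0.0278] [0.0421 0.0432] 66.28904724121094 centre ang -19.786648750956378
  head 101 [0.6293 0.0819 0.1736] 0.17802193288031798
  pointer 144 -19.74091870312743
```

Pot centre -19.8° and pointer -19.7° in the same camera, nothing moving, grip held. I hand it in.

```bash
python3 -c 'from plant import r
print(r.close_job())'
```

```text
the job is handed in; nothing more can be done
None
```

I put the smaller plain steel stamp from the rest into the square pot, head up, and turned the carousel so the pot lines up with the pointer. The job is handed in at about 31.6 s on the clock, with the gripper still holding the centre handle (set to 40 N, arm still). No verdict was given.

- **Stamp:** I lowered it until its foot touched the pot floor (21 N pushing back, at the expected height) before opening the jaws. Its head top then read about 0.177–0.178 m, which means fully down.
- **Carousel:** I turned it about -136° at roughly 25°/s. The last scene-camera check put the pot at -19.8° and the pointer at -19.7°, good to perhaps half a degree or a degree.
- **Checks that disagreed:**
  - Both cameras showed the fingertips about 38 mm short of where the reported tool position puts them. That spoiled the first two grips (one only touched the head, one closed on nothing); I corrected for it afterwards.
  - The top camera's late readings of the pointer (-21.6°, from about 18 visible pixels) came from a view mostly blocked by the arm, so I set them aside. Its clear view at the start gave -19.7°.
  - The tool ended tilted about 3°.
- **Not checked:** I did not measure the other things on the bench again. I saw nothing moved in the views I took.

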